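Fetch the dried dish from the dry box and weigh it

TASK

Bring the lidded dish out of the dry box to the balance. First stand the three reagent jars that block the drawer upright on the steel spill tray; then pull the drawer well out and set the dish level on the middle of the balance pan, and afterwards push the drawer fully shut so the box stays dry and stand every jar back upright on the very spot it came from. Neither the jars nor the dish may tip over on the way.

Things in the scene. Friction and masses are not known exactly. Their poses are not given: they have to be found in the camera images.
- dry_box: The dry box (desiccator): a clear acrylic housing with black base and edges, 170 mm deep (x), 200 mm wide (y), 78 mm high, fixed to the bench, with one white drawer whose front faces -x of this frame (towards the robot). Origin: centre of its underside on the bench. The dish lies in the drawer and shows through the clear roof; nothing can be reached through the roof. The drawer comes out along -x of this frame.
- drawer (a joint): The drawer's slide in m: 0 = fully shut, 0.115 = fully out, positive = out along -x of dry_box. Plain sliding friction (about 1.5 N), it stays where it is left. Inside it is an open tray 131 mm long (x) and 170 mm wide (y); its dark floor is 13 mm above the bench and its side walls' top edge 40 mm above the bench. The front panel is 7 mm thick, 198 mm wide, its top edge 76 mm above the bench, and stands just before the housing.
- drawer_handle (a point): Middle of the drawer's steel bar handle: a round bar 10 mm thick, 100 mm long along y of dry_box, 58 mm above the bench, its axis 42 mm in front of the drawer's front panel (37 mm of free gap behind the bar), 134 mm in front of dry_box's origin when shut. It moves with the drawer. Site axes are those of dry_box.
- dish: Closed petri dish with lid, pale, round, 65 mm in diameter to be gripped and 16 mm high, about 30 g. It lies flat in the drawer. Origin: centre of its underside, z up.
- small_jar: Small reagent jar, round, cream with a black screw lid, the smallest of the three: 50 mm in diameter, 84 mm high, about 150 g; straight-sided body up to about 60 mm, lid 42 mm in diameter. Origin: centre of its underside, z up. Grip round the body, across the row (along dry_box's x), because the neighbours stand close on either side.
- tall_jar: Tall reagent jar, round, cream with a black screw lid: 62 mm in diameter, 109 mm high, about 240 g; straight-sided body up to about 78 mm, lid 52 mm in diameter. Origin: centre of its underside, z up.
- wide_jar: Wide reagent jar, round, cream with a red screw lid: 66 mm in diameter, 99 mm high, about 240 g; straight-sided body up to about 70 mm, lid 55 mm in diameter. Origin: centre of its underside, z up. The three jars stand in a row along dry_box's y, about 78 mm apart and 212 mm in front of dry_box's origin, in any order.
- spill_tray: Shallow steel spill tray fixed on the bench, to the left or right of the dry box, empty: outside 330 mm (x, long side) by 150 mm (y), walls 4 mm thick and 18 mm high (21 mm with the rolled rim), floor 4 mm above the bench. Origin: centre of its underside. The three jars fit in it in one row along its x, about 92 mm apart.
- balance_pan (a point): Centre of the top face of the balance's round steel pan, 116 mm in diameter, 58 mm above the bench; z up. The balance is a white box, 200 mm (x) by 150 mm (y) and 40 mm high, fixed on the bench on the other side of the dry box from the tray, its display towards the robot; its middle is 34 mm nearer the robot than the pan's centre.

How it is judged:
On the way, in this order (a step that is already met when the one before it is completed fails the run):
1. all three jars stand upright on the spill tray, the drawer still shut (x of small_jar in the frame of spill_tray between -0.162 and 0.162 m and y of small_jar in the frame of spill_tray between -0.072 and 0.072 m and z of each of small_jar, tall_jar, wide_jar in the frame of spill_tray below 0.009 m and angle between each of small_jar, tall_jar, wide_jar's own z axis and vertical below 0.1 rad and linear speed of each of small_jar, tall_jar, wide_jar below 0.02 m/s and x of tall_jar in the frame of spill_tray between -0.162 and 0.162 m and y of tall_jar in the frame of spill_tray between -0.072 and 0.072 m and x of wide_jar in the frame of spill_tray between -0.162 and 0.162 m and y of wide_jar in the frame of spill_tray between -0.072 and 0.072 m and value of joint drawer below 0.01 m), for 0.2 s.
2. the drawer is pulled well out (over 90 mm) (value of joint drawer above 0.09 m), for 0.2 s.
3. the dish lies level on the middle of the balance pan (horizontal distance between dish and balance_pan below 0.015 m and z of dish in the frame of balance_pan between -0.004 and 0.005 m and angle between dish's own z axis and vertical below 0.08 rad and linear speed of dish below 0.02 m/s), for 0.2 s.
At the end, for the whole second after the job is handed in: The dish lies at rest, level, on the balance pan, its centre within 15 mm of the pan's centre; the drawer is shut to within 6 mm; each of the three jars stands upright and at rest within 15 mm of the spot where it stood at the start (all of step 3 and value of joint drawer below 0.006 m and distance of each of small_jar, tall_jar, wide_jar from where it was at the start of the episode below 0.015 m and angle between each of small_jar, tall_jar, wide_jar's own z axis and vertical below 0.08 rad and linear speed of each of small_jar, tall_jar, wide_jar below 0.02 m/s); the robot touches nothing.
It fails at once if a jar is tipped (over 40 degrees) (angle between any of small_jar, tall_jar, wide_jar's own z axis and vertical above 0.7 rad).
It fails at once if the dish is tipped (over 40 degrees) (angle between dish's own z axis and vertical above 0.7 rad).
It also fails if it takes over 147 s, if anything falls off the work surface, if the arm or the gripper's body presses on something with over 40 N, if the wrist force passes 120 N, or if a joint passes its speed limit or range.

ROBOT

A 7-joint arm with a two-finger parallel gripper is mounted at the origin on a cart in front of the work surface, level with it; the furniture and walls round the work are solid. World frame = base frame: x ahead of the robot, y to its left, z up, the work surface at z = 0. Lengths are in m, angles in rad, forces in N, time in s.
With the tool pointing down it reaches from about 0.425 to 0.875 m from the base axis. Payload 8.4 kg.
Tool frame: the origin (TCP) lies on the centre line of the jaws, within the pads' length; the fingertips stand 8 mm ahead of it and the grasp point (between the pads) lies 11 mm behind it; z points along the fingers, y is the line along which they close (so a half turn about z gives the same grasp; the last joint's range is limited). The gripper opens to 85 mm and grips with 20 to 120 N. Pads are 22 mm wide; open, the fingers measure 114 mm over their backs; the gripper's body (76 mm by 85 mm) begins 54 mm behind the grasp point. The pads swing forward as they close: fully open they stand 13 mm farther back than shut.
Start: joints at [-1.417, 0.333, 0.04, 1.465, -0.013, 1.343, -0.059], TCP at [0.163, 0.629, 0.239] pointing down, gripper open.
Joint ranges: [-2.58, 2.58], [-0.38, 2.09], [-1.3, 1.39], [0.25, 2.4], [-1.5, 4.64], [0.08, 2.09], [-2.65, 2.65]. Speed limits (rad/s): [2.22, 2.22, 2.79, 2.79, 3.14, 3.14, 3.14].

INTERFACE

Orientations are given as a rotation vector (axis times angle).
In Python, from cell import ctrl gives the robot as it stands.
- The arm moves only by the tool step_arm, never from a script. Its argument "deltas" is a list of rows, each a list of 3 entries, a list of its own where there are three numbers: the shift along the tool's x, y, z scaled (see below), then the turn, a rotation vector about the tool's x, y, z scaled (see below), then the closure in counts, from 0 (fully open) to 255 (shut). In form: [[[x, y, z], [wx, wy, wz], claw], ...]. A call has 1 to 20 rows; each row is the pose to reach, as a shift and turn from the pose commanded when the call began, along the tool's axes at that moment, turning the shorter way round; what a row does not reach only later rows make up. The controller multiplies each number of a shift by 0.5 m and each number of a turn by 180 degrees. A row lasts 1/12 s, in which the tool goes at most 41.7 mm and 7.16 degrees, less where a joint would pass 70% of its speed; a pose out of reach is approached as far as the arm can. A call with a number of a shift or a turn outside -1 to 1 is refused whole. A call with a gripper value outside its range is refused whole. The fingers move at their own pace and stop on an object; "force" is the grip in N (left out, the last holds). Time passes only in rows, so rows that repeat a pose let the fingers close. It gives the time, the measured TCP pose, the force, the opening and the grip force at its end, in the units of the state.
- ctrl.read_state(): the state, without advancing time (a new reading comes with each control period).
- ctrl.grab_frame(name): name is "side" or "top" or "wrist"; returns a dict with "color" (420x560x3 uint8, red, green, blue), "fx", "fy", "cx", "cy" (pixels), "position" and "rotation" of the camera in the world; the wrist camera has in their place "mount" (4x4, takes a point from camera to tool coordinates, whose origin is the TCP and whose axes are the flange's). Camera axes: x right, y up, looking along -z (the intrinsics and any distortion apply to the point x, -y, -z); pixel columns grow to the right and rows downward; lengths in m; the calibration is good to about 2 mm. A picture is of the moment at which its call begins: read the wrist's pose just before it. There is no depth.
- ctrl.close_job(): hands the job in; it is judged then, once.
The state is a dict: "time_s": time; "joints": joint angles; "dq": joint speeds; "tau": joint torques, N m; "tcp_pos": TCP position; "orientation": TCP orientation; "force": force on the tool from outside, world axes, zero at the start; "wrist_torque": the same for the moment, N m; "opening": finger opening in m; "grasp_force": force on a finger pad.
Only numpy, scipy, OpenCV 4.12 (cv2) and the standard library are available. Lean on these libraries where they do the work, as an engineer would, in place of code of your own. Each camera call takes 0.05 s, during which the arm holds its last target. There are 200 camera calls.

## Working session

There is one attempt and no reset: what is moved stays moved. The work goes in short steps, Python scripts to look and compute and a tool call to move; the robot and the scene stay as the last step left them, time stands still between calls to the robot, and variables do not carry over. Pictures are saved under pics/ and viewed, at most 18 in all, crops included, and the job is handed in when it is done.

Besides the shell and the picture viewer there is one more tool, called after "Call:" as a command line: name --argument value ..., lists and objects as JSON in quotes. step_arm: Moves the arm, as the interface text tells. Its arguments: {"type":"object","properties":{"deltas":{"type":"array"},"force":{"type":"number"}},"required":["deltas"]}

```bash
ls; mkdir -p pics
python3 - <<'E'
from cell import ctrl
import cv2, json
s=ctrl.read_state(); print(s)
for n in("top","side"):
    f=ctrl.grab_frame(n); cv2.imwrite(f"pics/{n}0.png",f["color"][:,:,::-1])
    print(n,{k:v for k,v in f.items() if k!="color"})
f=ctrl.grab_frame("wrist"); print(f["mount"],f["fx"],f["cx"],f["cy"],f.keys())
E
```

```text
pics
{'time_s': 0.0, 'joints': array([-1.41720661,  0.33390006,  0.03986299,  1.46628656, -0.01336512,
        1.34328866, -0.05847775]), 'dq': array([-3.33182911e-04,  1.41559380e-04, -5.12214206e-05, -3.07374050e-04,
        1.82395363e-03, -3.12522501e-04, -1.88584806e-04]), 'tau': array([-7.42247157e-04, -6.58537459e+01,  1.36505608e+00, -4.05569959e+01,
        1.67122699e-02,  1.27780682e-02,  6.34791121e-06]), 'tcp_pos': array([0.16248981, 0.62890176, 0.23842064]), 'orientation': array([-3.95980743e-01, -3.11647118e+00,  2.53850079e-03]), 'force': array([-0.1232726 , -0.34744673,  0.44836427]), 'wrist_torque': array([-0.01426982, -0.01041899,  0.03884091]), 'grasp_force': 0.0, 'opening': 0.08510066769523554}
top {'fx': 398.2384895506207, 'fy': 398.2384895506207, 'cx': 279.96794333606954, 'cy': 211.29636841065894, 'position': array([ 0.43970942, -0.01539239,  0.96210306]), 'rotation': array([ 0.14324842, -0.11965338, -1.54532107])}
side {'fx': 417.91728457016563, 'fy': 417.91728457016563, 'cx': 275.0828671680697, 'cy': 214.40648166157854, 'position': array([ 0.1789592 , -0.34784808,  1.17183576]), 'rotation': array([ 0.41418998, -0.18461416, -0.87093269])}
[[-7.46294027e-04  9.57529868e-01  2.88333131e-01  7.38959793e-02]
 [ 9.99999543e-01  5.42417930e-04  7.86979686e-04  1.23106594e-03]
 [ 5.97159495e-04  2.88333587e-01 -9.57529836e-01 -1.34459458e-01]
 [ 0.00000000e+00  0.00000000e+00  0.00000000e+00  1.00000000e+00]] 303.18493379464036 280.6602195976404 208.42032926460328 dict_keys(['color', 'fx', 'fy', 'cx', 'cy', 'mount'])
```

View pics/top0.png

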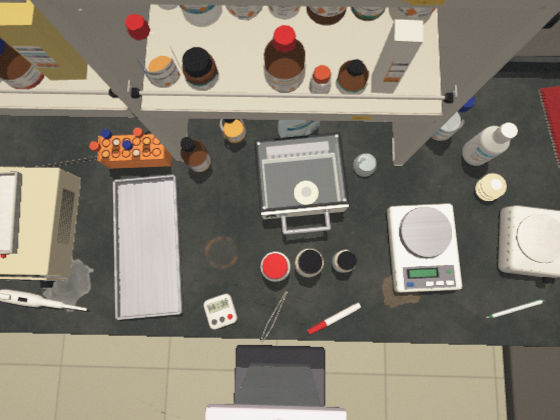

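View pics/side0.png

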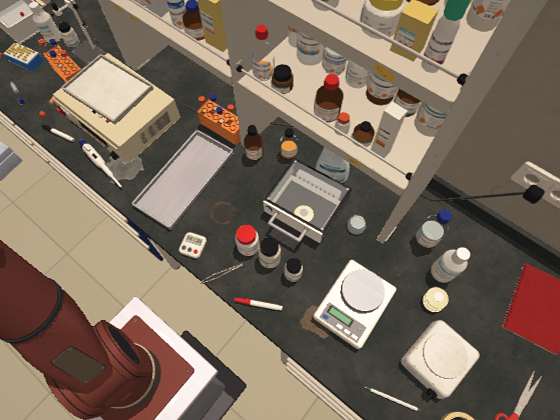

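The top view shows, left to right, the tray (corners about 113,178 / 176,175 / 181,315 / 118,319), then the jars: wide (275,267), tall (309,263), small (344,261). The handle runs from (284,236) to (328,231), the dish is at (306,192) and the pan at (427,231). The side view shows the same layout.

```bash
cat > h.py <<'E'
import numpy as np, cv2
from scipy.spatial.transform import Rotation as R
from cell import ctrl
def pose(s=None):
    s=s or ctrl.read_state(); return R.from_rotvec(s["orientation"]).as_matrix(), np.array(s["tcp_pos"])
def cam(f,rp=None):
    if "mount" in f:
        Rt,t=rp; M=f["mount"]; return Rt@M[:3,:3], Rt@M[:3,3]+t
    return R.from_rotvec(f["rotation"]).as_matrix(), f["position"]
def ray(f,uv,z,rp=None):
    C,p=cam(f,rp); u,v=uv
    d=C@np.array([(u-f["cx"])/f["fx"],-(v-f["cy"])/f["fy"],-1]); return p+d*(z-p[2])/d[2]
def proj(f,P,rp=None):
    C,p=cam(f,rp); q=C.T@(np.array(P)-p); return f["cx"]-q[0]/q[2]*f["fx"], f["cy"]+q[1]/q[2]*f["fy"]
def delta(P,yaw=None,Rg=None):
    """scaled shift/turn from current pose to P, tool down with tool-y (closing line) at yaw (half turns equal)"""
    Rt,t=pose(); sh=Rt.T@(np.array(P)-t)/0.5
    best=None
    if yaw is None: return np.round(sh,4)
    for k in (0,np.pi):
        y=np.array([np.cos(yaw+k),np.sin(yaw+k),0]); z=np.array([0,0,-1.]); G=np.stack([np.cross(y,z),y,z],1)
        w=R.from_matrix(Rt.T@G).as_rotvec()/np.pi
        if best is None or np.linalg.norm(w)<np.linalg.norm(best): best=w
    return np.round(sh,4),np.round(best,4)
E
python3 - <<'E'
from h import *
f=ctrl.grab_frame("top"); g=ctrl.grab_frame("side")
for n,uv,z in [("wide",(275,267),.099),("tall",(309,263),.109),("small",(344,261),.084),("trayA",(114,178),.021),("B",(176,175),.021),("C",(181,315),.021),("D",(118,319),.021),("hL",(284,236),.058),("hR",(328,231),.058),("pan",(427,231),.058),("dish",(306,192),.029),
 ("boxBL",(257,141),.078),("boxBR",(341,136),.078)]:
    P=ray(f,uv,z); print(n,P.round(3),np.round(proj(g,P)))
im=cv2.resize(f["color"][120:330,100:480],None,fx=2.1,fy=2.1,interpolation=cv2.INTER_CUBIC)
cv2.imwrite("pics/top1.png",im[:,:,::-1])
hsv=cv2.cvtColor(f["color"],cv2.COLOR_RGB2HSV)
E
```

```text
wide [0.464 0.007 0.099] [245. 233.]
tall [ 0.474 -0.065  0.109] [267. 245.]
small [ 0.481 -0.143  0.084] [291. 263.]
trayA [0.673 0.408 0.021] [198. 128.]
B [0.684 0.257 0.021] [234. 150.]
C [0.352 0.223 0.021] [169. 228.]
D [0.34  0.368 0.021] [133. 204.]
hL [ 0.536 -0.01   0.058] [267. 225.]
hR [ 0.549 -0.111  0.058] [297. 242.]
pan [ 0.554 -0.335  0.058] [363. 289.]
dish [ 0.646 -0.061  0.029] [303. 212.]
boxBL [0.754 0.057 0.078] [296. 159.]
boxBR [ 0.77  -0.138  0.078] [350. 191.]
```

View pics/top1.png

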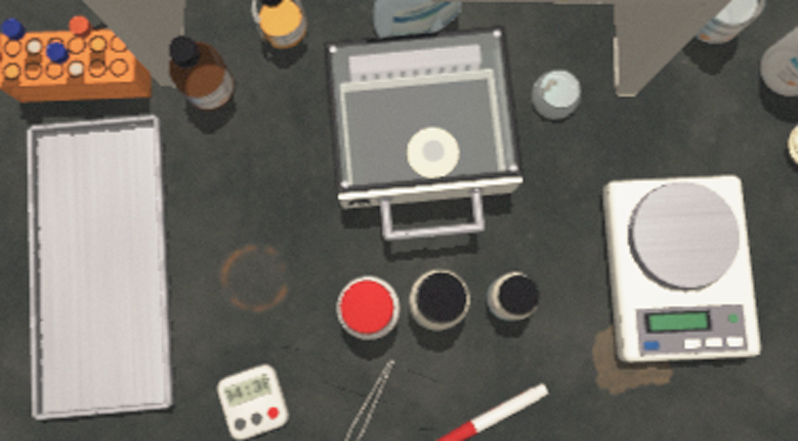

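The crop gives refined lid centres in full-image pixels: wide (275,266), tall (310,261), small (347,260). Box and tray are both yawed about +0.1 rad. I'll move over the row for a close look.

```bash
sed -i 's/    for k in (0,np.pi):/    for k in ((0,np.pi) if half else (0,)):/; s/yaw=None,Rg=None/yaw=None,half=False/' h.py
python3 - <<'E'
from h import *
print(delta((.45,.36,.24),.6),delta((.47,-.03,.24),.1))
E
```

```text
(array([-0.6913, -0.3774, -0.0019]), array([-2.000e-04,  1.000e-04,  2.285e-01])) (array([-0.9251, -1.1226, -0.0013]), array([-2.000e-04,  2.000e-04,  3.877e-01]))
```

Call:
step_arm --deltas '[[[-0.69,-0.38,0],[0,0,0.23],0],[[-0.69,-0.38,0],[0,0,0.23],0],[[-0.69,-0.38,0],[0,0,0.23],0],[[-0.69,-0.38,0],[0,0,0.23],0],[[-0.69,-0.38,0],[0,0,0.23],0],[[-0.69,-0.38,0],[0,0,0.23],0],[[-0.69,-0.38,0],[0,0,0.23],0],[[-0.69,-0.38,0],[0,0,0.23],0],[[-0.69,-0.38,0],[0,0,0.23],0],[[-0.69,-0.38,0],[0,0,0.23],0],[[-0.69,-0.38,0],[0,0,0.23],0]]'

```text
time_s: 1.17
tcp_pos: [0.4534, 0.3539, 0.2396]
orientation: [1.483, 2.767, -0.0]
force: [0.0, 0.2, 0.1]
opening: 0.0851
grasp_force: 0.0
```

Run:
```python
from h import *
print(delta((.47,-.07,.24),.1))
```

```text
(array([-7.243e-01, -4.419e-01,  4.000e-04]), array([0.0004, 0.0006, 0.155 ]))
```

Call:
step_arm --deltas '[[[-0.724,-0.442,0],[0,0,0.155],0],[[-0.724,-0.442,0],[0,0,0.155],0],[[-0.724,-0.442,0],[0,0,0.155],0],[[-0.724,-0.442,0],[0,0,0.155],0],[[-0.724,-0.442,0],[0,0,0.155],0],[[-0.724,-0.442,0],[0,0,0.155],0],[[-0.724,-0.442,0],[0,0,0.155],0],[[-0.724,-0.442,0],[0,0,0.155],0],[[-0.724,-0.442,0],[0,0,0.155],0],[[-0.724,-0.442,0],[0,0,0.155],0],[[-0.724,-0.442,0],[0,0,0.155],0],[[-0.724,-0.442,0],[0,0,0.155],0]]'

```text
time_s: 2.17
tcp_pos: [0.469, -0.0675, 0.2396]
orientation: [2.104, 2.333, 0.001]
force: [-0.3, 0.1, -0.4]
opening: 0.0851
grasp_force: 0.0
```

Run:
```python
from h import *
s=ctrl.read_state(); rp=pose(s); f=ctrl.grab_frame("wrist"); print(s["tcp_pos"],s["joints"].round(2))
im=f["color"].copy(); cv2.imwrite("pics/w1.png",im[:,:,::-1])
for n,P in dict(wide=(.465,.007,.099),tall=(.477,-.067,.109),small=(.482,-.147,.084)).items(): print(n,np.round(proj(f,P,rp)))
```

```text
[ 0.46897434 -0.06746016  0.23963993] [-0.72 -0.08  0.75  1.91  0.06  1.3   0.11]
wide [285. 117.]
tall [290. 203.]
small [285. 269.]
```

View pics/w1.png

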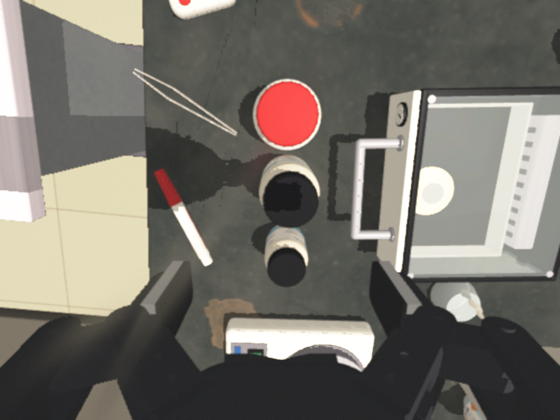

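The wrist view shows lid centres at red (287,115), tall (290,199), small (286,266). The handle bar runs (361,141) to (356,236), the dish is at (433,191), and the housing roof spans about (427,93) to (413,273).

Run:
```python
from h import *
s=ctrl.read_state(); rp=pose(s); f=ctrl.grab_frame("wrist"); im=f["color"]
hsv=cv2.cvtColor(im,cv2.COLOR_RGB2HSV)
m=((hsv[:,:,1]>180)&(hsv[:,:,2]>120)&((hsv[:,:,0]<8)|(hsv[:,:,0]>172))).astype(np.uint8); m[:70]=0;m[160:]=0
M=cv2.moments(m,True); print("red px",M["m10"]/M["m00"],M["m01"]/M["m00"])
W=ray(f,(M["m10"]/M["m00"],M["m01"]/M["m00"]),.099,rp)
for uvr,n in(((260,322,165,232),"tall"),((262,312,244,290),"small")):
    a,b,c,d=uvr; k=(im[c:d,a:b].max(2)<38).astype(np.uint8); k=cv2.morphologyEx(k,cv2.MORPH_OPEN,np.ones((7,7)))
    q=max(cv2.findContours(k,0,1)[0],key=cv2.contourArea); x,y,w,h=cv2.boundingRect(q); print(n,x+a,y+c,w,h,"c",np.array(cv2.minEnclosingCircle(q)[0])+[a,c])
T=ray(f,(290,199),.109,rp); S=ray(f,(286,266),.084,rp)
for n,P in dict(W=W,T=T,S=S,h1=ray(f,(361,141),.058,rp),h2=ray(f,(356,236),.058,rp),dish=ray(f,(433,191),.029,rp),r1=ray(f,(427,95),.078,rp),r2=ray(f,(414,273),.078,rp)).items(): print(n,P.round(4))
```

```text
red px 277.06068601583115 116.49076517150395
tall 265 182 36 29 c [282.33823586 197.        ]Traceback (most recent call last):
  File "<stdin>", line 9, in <module>
ValueError: max() iterable argument is empty
```

Run:
```python
from h import *
s=ctrl.read_state(); rp=pose(s); f=ctrl.grab_frame("wrist"); im=f["color"]; print(s["tcp_pos"],s["dq"].round(3),s["time_s"])
hsv=cv2.cvtColor(im,cv2.COLOR_RGB2HSV)
m=((hsv[:,:,1]>180)&(hsv[:,:,2]>120)&((hsv[:,:,0]<8)|(hsv[:,:,0]>172))).astype(np.uint8); m[:70]=0;m[160:]=0
q=max(cv2.findContours(m,0,1)[0],key=cv2.contourArea); (c,r)=cv2.minEnclosingCircle(q); print(c,r)
print("W",ray(f,c,.099,rp).round(4))
for n,(a,b,cc,d),z in(("tall",(250,322,165,235),.109),("small",(252,312,240,295),.084)):
    k=(im[cc:d,a:b].max(2)<30).astype(np.uint8)
    for q in cv2.findContours(k,0,1)[0]:
        if cv2.contourArea(q)>300:
            p,r=cv2.minEnclosingCircle(q); p=np.array(p)+[a,cc]; print(n,p,r,cv2.contourArea(q),ray(f,p,z,rp).round(4))
for n,uv,z in(("h1",(361,141),.058),("h2",(356,236),.058),("dish",(433,191),.029)): print(n,ray(f,uv,z,rp).round(4))
cv2.imwrite("pics/w2.png",im[60:300,200:470,::-1].repeat(2,0).repeat(2,1))
```

```text
[ 0.46914071 -0.06378554  0.23933312] [-0.017  0.004 -0.023  0.004 -0.001  0.002 -0.002] 2.2667
(286.9790954589844, 117.9277572631836) 31.326082229614258
W [0.4665 0.0104 0.099 ]
h1 [ 0.5449 -0.004   0.058 ]
h2 [ 0.5584 -0.1071  0.058 ]
dish [ 0.6466 -0.0526  0.029 ]
```

View pics/w2.png

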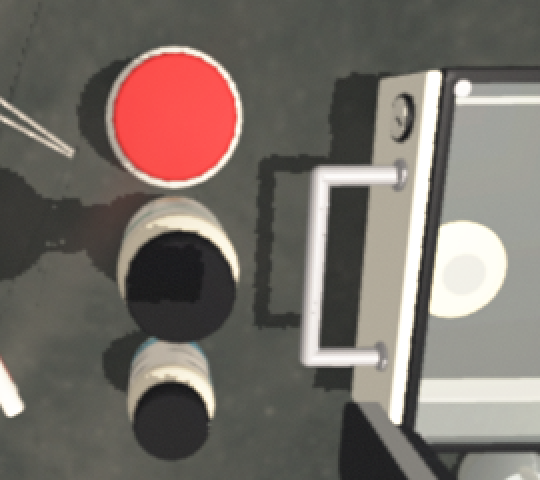

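In this settled crop (full-image pixels), the lids are red (286.5,118), tall (290.5,203.5), small (285.5,270.5). The handle corners are (360.5,149) and (355.5,238.5), and the dish's centre mark is (432.5,196).

Run:
```python
from h import *
s=ctrl.read_state(); rp=pose(s); f=ctrl.grab_frame("wrist"); print(s["tcp_pos"],s["time_s"])
for n,uv,z in(("W",(286.5,118),.099),("T",(290.5,203.5),.109),("S",(285.5,270.5),.084),("h1",(360.5,149),.058),("h2",(355.5,238.5),.058),("dish",(432.5,196),.029)): print(n,ray(f,uv,z,rp).round(4))
```

```text
[ 0.46917771 -0.06311469  0.23928751] 2.3167
W [0.466  0.0109 0.099 ]
T [ 0.478  -0.0626  0.109 ]
S [ 0.4831 -0.1437  0.084 ]
h1 [ 0.5458 -0.0112  0.058 ]
h2 [ 0.5585 -0.1094  0.058 ]
dish [ 0.6475 -0.0576  0.029 ]
```

Run:
```python
from h import *
print(pose()[1],delta((.467,.0115,.15),.115),delta((.467,.0115,.045),.115))
```

```text
[ 0.4691863  -0.0628937   0.23921945] (array([0.1483, 0.0122, 0.1785]), array([-0.0001, -0.    , -0.0013])) (array([0.1483, 0.0122, 0.3885]), array([-0.0001, -0.    , -0.0013]))
```

Call:
step_arm --deltas '[[[0.06,0.012,0.02],[0,0,0],0],[[0.12,0.012,0.08],[0,0,0],0],[[0.148,0.012,0.13],[0,0,0],0],[[0.148,0.012,0.18],[0,0,0],0],[[0.148,0.012,0.18],[0,0,0],0],[[0.148,0.012,0.18],[0,0,0],0],[[0.148,0.012,0.18],[0,0,0],0],[[0.148,0.012,0.18],[0,0,0],0]]' --force 40

```text
time_s: 3.03
tcp_pos: [0.4682, 0.0096, 0.151]
orientation: [2.097, 2.337, 0.003]
force: [0.5, 0.3, -0.0]
opening: 0.0855
grasp_force: 0.0
```

Run:
```python
from h import *
s=ctrl.read_state(); rp=pose(s); f=ctrl.grab_frame("wrist"); print(pose()[1],delta((.467,.0115,.045),.115))
cv2.imwrite("pics/w3.png",f["color"][:,:,::-1])
```

```text
[0.46812784 0.00948853 0.15087588] (array([ 0.0041, -0.0023,  0.2117]), array([ 0.0008, -0.0002, -0.0023]))
```

View pics/w3.png

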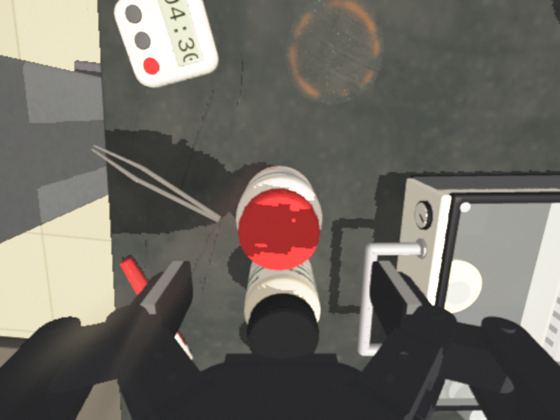

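The lid is centred between the jaws (lid at column 279, jaws at 188 and 372). I'll descend and grip.

Call:
step_arm --deltas '[[[0.004,-0.002,0.05],[0,0,0],0],[[0.004,-0.002,0.1],[0,0,0],0],[[0.004,-0.002,0.15],[0,0,0],0],[[0.004,-0.002,0.19],[0,0,0],0],[[0.004,-0.002,0.21],[0,0,0],0],[[0.004,-0.002,0.21],[0,0,0],0],[[0.004,-0.002,0.21],[0,0,0],255],[[0.004,-0.002,0.21],[0,0,0],255],[[0.004,-0.002,0.21],[0,0,0],255],[[0.004,-0.002,0.21],[0,0,0],255],[[0.004,-0.002,0.21],[0,0,0],255],[[0.004,-0.002,0.21],[0,0,0],255],[[0.004,-0.002,0.21],[0,0,0],255],[[0.004,-0.002,0.21],[0,0,0],255]]' --force 40

```text
time_s: 4.25
tcp_pos: [0.4669, 0.0115, 0.046]
orientation: [2.098, 2.338, 0.003]
force: [-1.9, -0.5, 5.6]
opening: 0.0638
grasp_force: 43.2
```

Run:
```python
from h import *
s=ctrl.read_state(); print(s["tcp_pos"],s["orientation"],s["opening"],s["grasp_force"],s["force"])
z=s["tcp_pos"][2]
print(delta((.5905,.3225,.17),1.68),delta((.5905,.3225,z+.005),1.68),delta((.53,.16,.14),.9))
```

```text
[0.46686959 0.01153666 0.04603565] [2.09750639 2.33780649 0.00339234] 0.06381903179729137 43.185626696795225 [-1.93004176 -0.51415296  5.60587972]
(array([ 0.5918,  0.3135, -0.2467]), array([ 7.000e-04,  3.000e-04, -5.003e-01])) (array([ 0.5916,  0.313 , -0.0088]), array([ 7.000e-04,  3.000e-04, -5.003e-01])) (array([ 0.2817,  0.158 , -0.1873]), array([ 0.0007, -0.    , -0.252 ]))
```

Call:
step_arm --deltas '[[[0,0,-0.03],[0,0,0],255],[[0,0,-0.08],[0,0,0],255],[[0.01,0.005,-0.13],[0,0,-0.02],255],[[0.04,0.02,-0.14],[0,0,-0.05],255],[[0.08,0.04,-0.14],[0,0,-0.09],255],[[0.13,0.07,-0.14],[0,0,-0.13],255],[[0.18,0.1,-0.14],[0,0,-0.17],255],[[0.23,0.125,-0.14],[0,0,-0.21],255],[[0.28,0.15,-0.14],[0,0,-0.25],255],[[0.33,0.175,-0.14],[0,0,-0.29],255],[[0.38,0.2,-0.14],[0,0,-0.33],255],[[0.43,0.23,-0.14],[0,0,-0.37],255],[[0.48,0.255,-0.14],[0,0,-0.41],255],[[0.53,0.28,-0.14],[0,0,-0.45],255],[[0.565,0.3,-0.13],[0,0,-0.485],255],[[0.585,0.31,-0.12],[0,0,-0.5],255],[[0.592,0.313,-0.11],[0,0,-0.5],255],[[0.592,0.313,-0.1],[0,0,-0.5],255],[[0.592,0.313,-0.1],[0,0,-0.5],255],[[0.592,0.313,-0.1],[0,0,-0.5],255]]' --force 40

```text
time_s: 5.92
tcp_pos: [0.5893, 0.3212, 0.0945]
orientation: [0.166, -3.137, 0.001]
force: [0.6, -1.2, -1.9]
opening: 0.0638
grasp_force: 45.9
```

Run:
```python
from h import *
s=ctrl.read_state(); rp=pose(s);print(s["tcp_pos"],s["opening"],s["joints"].round(2),delta((.5905,.3225,.051),1.68))
f=ctrl.grab_frame("wrist"); cv2.imwrite("pics/w4.png",f["color"][:,:,::-1])
print(np.round([proj(f,(.512+a*.994-b*.11,.314+a*.11+b*.994,.021),rp) for a,b in ((.165,.075),(.165,-.075),(-.165,-.075),(-.165,.075))]))
```

```text
[0.58931947 0.32115469 0.09446713] 0.06380648262413027 [-0.81  0.49  0.33  1.58 -0.17  1.1   1.24] (array([-0.0027,  0.0025,  0.0869]), array([-0.0003, -0.0001, -0.0011]))
[[ 374.  324.]
 [ 189.  325.]
 [ 128. -238.]
 [ 430. -240.]]
```

View pics/w4.png

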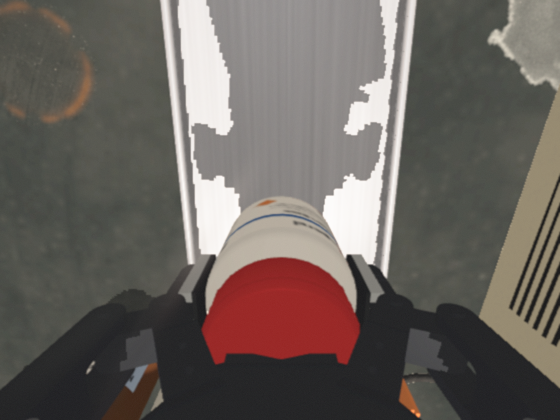

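The tray walls appear at columns 165 and 413 in the top row, as predicted, so the jar is centred. I'll lower, release and rise.

Call:
step_arm --deltas '[[[-0.002,0.002,0.03],[0,0,0],255],[[-0.002,0.002,0.055],[0,0,0],255],[[-0.002,0.002,0.075],[0,0,0],255],[[-0.002,0.002,0.087],[0,0,0],255],[[-0.002,0.002,0.088],[0,0,0],255],[[-0.002,0.002,0.088],[0,0,0],255],[[-0.002,0.002,0.088],[0,0,0],255],[[-0.002,0.002,0.088],[0,0,0],0],[[-0.002,0.002,0.088],[0,0,0],0],[[-0.002,0.002,0.088],[0,0,0],0],[[-0.002,0.002,0.088],[0,0,0],0],[[-0.002,0.002,0.088],[0,0,0],0],[[-0.002,0.002,0.07],[0,0,0],0],[[-0.002,0.002,0.03],[0,0,0],0],[[-0.002,0.002,-0.03],[0,0,0],0],[[-0.002,0.002,-0.09],[0,0,0],0],[[-0.002,0.002,-0.12],[0,0,0],0],[[-0.002,0.002,-0.12],[0,0,0],0]]'

```text
time_s: 7.47
tcp_pos: [0.5924, 0.3248, 0.1599]
orientation: [-0.17, 3.131, 0.006]
force: [0.4, 0.1, -0.6]
opening: 0.0852
grasp_force: 0.0
```

Run:
```python
from h import *
s=ctrl.read_state(); rp=pose(s);print(s["tcp_pos"],s["opening"],delta((.477,-.0645,.16),.115),delta((.477,-.0645,.055),.115))
f=ctrl.grab_frame("top"); cv2.imwrite("pics/t2.png",f["color"][:,:,::-1])
```

```text
[0.59243332 0.32477489 0.15992054] 0.08517212882883293 (array([ 0.3136, -0.749 , -0.0048]), array([0.0025, 0.0008, 0.4979])) (array([ 0.315 , -0.7498,  0.2052]), array([0.0025, 0.0008, 0.4979]))
```

Call:
step_arm --deltas '[[[0.02,-0.04,0],[0,0,0.04],0],[[0.05,-0.11,0],[0,0,0.08],0],[[0.08,-0.18,0],[0,0,0.12],0],[[0.11,-0.25,0],[0,0,0.16],0],[[0.14,-0.33,0],[0,0,0.2],0],[[0.17,-0.41,0],[0,0,0.24],0],[[0.2,-0.48,0],[0,0,0.28],0],[[0.23,-0.55,0],[0,0,0.32],0],[[0.26,-0.62,0],[0,0,0.36],0],[[0.28,-0.68,0],[0,0,0.4],0],[[0.3,-0.72,0],[0,0,0.44],0],[[0.314,-0.749,0],[0,0,0.48],0],[[0.314,-0.749,0],[0,0,0.498],0],[[0.314,-0.749,0],[0,0,0.498],0],[[0.314,-0.749,0],[0,0,0.498],0],[[0.314,-0.749,0],[0,0,0.498],0]]'

```text
time_s: 8.85
tcp_pos: [0.4747, -0.0648, 0.154]
orientation: [-2.086, -2.349, 0.001]
force: [0.5, 0.6, -0.8]
opening: 0.0854
grasp_force: 0.0
```

Run:
```python
from h import *
s=ctrl.read_state(); rp=pose(s);print(s["tcp_pos"],delta((.477,-.0645,.055),.115))
f=ctrl.grab_frame("wrist"); cv2.imwrite("pics/w5.png",f["color"][:,:,::-1])
```

```text
[ 0.4746766  -0.06480677  0.15402333] (array([1.00e-04, 4.80e-03, 1.98e-01]), array([-0.0002,  0.    ,  0.0011]))
```

View pics/w5.png

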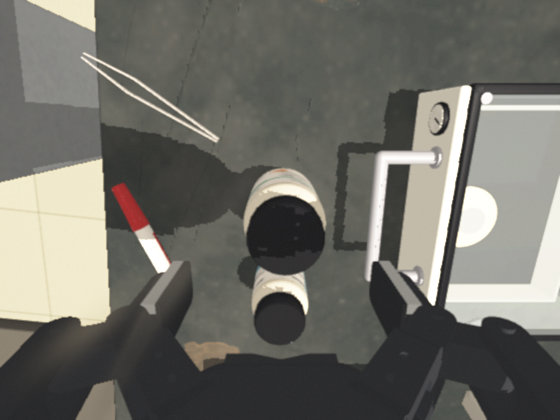

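The tall lid is at (286,234), 6 px right of the jaw middle, which matches the planned +2.5 mm correction. I'll descend and grip.

Call:
step_arm --deltas '[[[0,0.005,0.05],[0,0,0],0],[[0,0.005,0.1],[0,0,0],0],[[0,0.005,0.15],[0,0,0],0],[[0,0.005,0.18],[0,0,0],0],[[0,0.005,0.198],[0,0,0],0],[[0,0.005,0.198],[0,0,0],0],[[0,0.005,0.198],[0,0,0],255],[[0,0.005,0.198],[0,0,0],255],[[0,0.005,0.198],[0,0,0],255],[[0,0.005,0.198],[0,0,0],255],[[0,0.005,0.198],[0,0,0],255],[[0,0.005,0.198],[0,0,0],255],[[0,0.005,0.198],[0,0,0],255],[[0,0.005,0.198],[0,0,0],255]]' --force 40

```text
time_s: 10.07
tcp_pos: [0.478, -0.0652, 0.0567]
orientation: [2.09, 2.345, 0.003]
force: [-1.8, -0.7, 4.5]
opening: 0.0598
grasp_force: 42.5
```

Run:
```python
from h import *
s=ctrl.read_state(); print(s["tcp_pos"],s["orientation"],s["opening"],s["grasp_force"],s["force"])
print(delta((.5,.313,.11),1.68))
```

```text
[ 0.47801161 -0.06518551  0.05674289] [2.08961786 2.34484196 0.0028008 ] 0.05982365162713271 42.488998509943485 [-1.81293819 -0.68140976  4.46002499]
(array([ 0.7464,  0.1307, -0.1058]), array([ 6.000e-04,  3.000e-04, -4.982e-01]))
```

Call:
step_arm --deltas '[[[0,0,-0.03],[0,0,0],255],[[0,0,-0.08],[0,0,0],255],[[0.02,0,-0.13],[0,0,-0.02],255],[[0.06,0.01,-0.14],[0,0,-0.05],255],[[0.11,0.02,-0.14],[0,0,-0.09],255],[[0.17,0.03,-0.14],[0,0,-0.13],255],[[0.23,0.04,-0.14],[0,0,-0.17],255],[[0.29,0.05,-0.14],[0,0,-0.21],255],[[0.36,0.06,-0.14],[0,0,-0.25],255],[[0.43,0.07,-0.14],[0,0,-0.29],255],[[0.5,0.085,-0.14],[0,0,-0.33],255],[[0.56,0.1,-0.14],[0,0,-0.37],255],[[0.62,0.11,-0.14],[0,0,-0.41],255],[[0.67,0.12,-0.14],[0,0,-0.45],255],[[0.71,0.125,-0.13],[0,0,-0.485],255],[[0.735,0.13,-0.12],[0,0,-0.498],255],[[0.746,0.131,-0.11],[0,0,-0.498],255],[[0.746,0.131,-0.1],[0,0,-0.498],255],[[0.746,0.131,-0.1],[0,0,-0.498],255],[[0.746,0.131,-0.1],[0,0,-0.498],255]]' --force 40

```text
time_s: 11.73
tcp_pos: [0.4998, 0.3112, 0.1053]
orientation: [0.166, -3.137, 0.001]
force: [-0.1, -1.0, -1.2]
opening: 0.0598
grasp_force: 45.1
```

Run:
```python
from h import *
s=ctrl.read_state(); rp=pose(s);print(s["tcp_pos"],s["opening"],delta((.5,.313,.0617),1.68))
```

```text
[0.49977425 0.3112321  0.10530297] 0.059837540079714445 (array([-0.0009,  0.0035,  0.0872]), array([-0.0003, -0.0001, -0.0011]))
```

Call:
step_arm --deltas '[[[0,0.003,0.03],[0,0,0],255],[[0,0.003,0.055],[0,0,0],255],[[0,0.003,0.075],[0,0,0],255],[[0,0.003,0.087],[0,0,0],255],[[0,0.003,0.088],[0,0,0],255],[[0,0.003,0.088],[0,0,0],255],[[0,0.003,0.088],[0,0,0],255],[[0,0.003,0.088],[0,0,0],0],[[0,0.003,0.088],[0,0,0],0],[[0,0.003,0.088],[0,0,0],0],[[0,0.003,0.088],[0,0,0],0],[[0,0.003,0.088],[0,0,0],0],[[0,0.003,0.07],[0,0,0],0],[[0,0.003,0.03],[0,0,0],0],[[0,0.003,-0.03],[0,0,0],0],[[0,0.003,-0.08],[0,0,0],0],[[0,0.003,-0.09],[0,0,0],0],[[0,0.003,-0.09],[0,0,0],0]]'

```text
time_s: 13.23
tcp_pos: [0.5007, 0.3151, 0.1532]
orientation: [-0.17, 3.133, 0.004]
force: [-0.9, -1.1, -1.5]
opening: 0.0856
grasp_force: 0.0
```

Run:
```python
from h import *
s=ctrl.read_state(); rp=pose(s);print(s["tcp_pos"],s["opening"],delta((.484,-.143,.14),.115))
```

```text
[0.50067884 0.31509399 0.15317438] 0.08556422414745443 (array([ 0.1324, -0.9073,  0.0235]), array([1.600e-03, 3.000e-04, 4.979e-01]))
```

Call:
step_arm --deltas '[[[0.01,-0.04,0],[0,0,0.03],0],[[0.02,-0.11,0],[0,0,0.06],0],[[0.03,-0.18,0],[0,0,0.1],0],[[0.04,-0.25,0],[0,0,0.14],0],[[0.05,-0.33,0],[0,0,0.18],0],[[0.06,-0.41,0],[0,0,0.22],0],[[0.07,-0.49,0],[0,0,0.26],0],[[0.08,-0.57,0],[0,0,0.3],0],[[0.09,-0.65,0],[0,0,0.34],0],[[0.1,-0.73,0],[0,0,0.38],0],[[0.11,-0.8,0],[0,0,0.42],0],[[0.12,-0.86,0],[0,0,0.46],0],[[0.132,-0.9,0.01],[0,0,0.49],0],[[0.132,-0.907,0.02],[0,0,0.498],0],[[0.132,-0.907,0.023],[0,0,0.498],0],[[0.132,-0.907,0.023],[0,0,0.498],0],[[0.132,-0.907,0.023],[0,0,0.498],0]]'

```text
time_s: 14.65
tcp_pos: [0.4829, -0.1422, 0.1384]
orientation: [-2.085, -2.348, 0.001]
force: [0.4, 0.2, 0.2]
opening: 0.0858
grasp_force: 0.0
```

Run:
```python
from h import *
s=ctrl.read_state(); rp=pose(s);print(s["tcp_pos"],s["joints"].round(2),delta((.484,-.143,.037),.115))
f=ctrl.grab_frame("wrist"); cv2.imwrite("pics/w6.png",f["color"][:,:,::-1])
print(proj(f,(.484,-.143,.084),rp))
```

```text
[ 0.48291873 -0.14216334  0.13837669] [-0.54  0.14  0.81  1.97 -0.11  1.08  0.43] (array([-0.002 ,  0.0022,  0.2028]), array([-0.0003, -0.0001,  0.0011]))
(np.float64(282.2072825367299), np.float64(235.31924021309442))
```

View pics/w6.png

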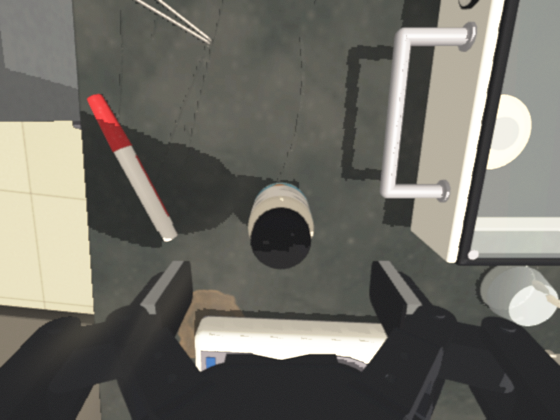

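The small lid is at (281,237), on the prediction of (282,235). I'll descend and grip.

Call:
step_arm --deltas '[[[-0.002,0.002,0.05],[0,0,0],0],[[-0.002,0.002,0.1],[0,0,0],0],[[-0.002,0.002,0.15],[0,0,0],0],[[-0.002,0.002,0.18],[0,0,0],0],[[-0.002,0.002,0.203],[0,0,0],0],[[-0.002,0.002,0.203],[0,0,0],0],[[-0.002,0.002,0.203],[0,0,0],255],[[-0.002,0.002,0.203],[0,0,0],255],[[-0.002,0.002,0.203],[0,0,0],255],[[-0.002,0.002,0.203],[0,0,0],255],[[-0.002,0.002,0.203],[0,0,0],255],[[-0.002,0.002,0.203],[0,0,0],255],[[-0.002,0.002,0.203],[0,0,0],255],[[-0.002,0.002,0.203],[0,0,0],255],[[-0.002,0.002,0.203],[0,0,0],255]]' --force 35

```text
time_s: 15.95
tcp_pos: [0.4848, -0.1446, 0.0386]
orientation: [2.09, 2.344, 0.002]
force: [-2.4, 1.1, 6.3]
opening: 0.0481
grasp_force: 35.1
```

Run:
```python
from h import *
s=ctrl.read_state(); print(s["tcp_pos"],s["orientation"],s["opening"],s["grasp_force"],s["force"])
print(delta((.41,.302,.09),1.68))
```

```text
[ 0.4847753  -0.14461949  0.03861647] [2.08967678 2.34446606 0.0024228 ] 0.048109173310947786 35.06096643861383 [-2.39594765  1.13284186  6.34547075]
(array([ 0.9045, -0.0461, -0.1026]), array([ 5.000e-04,  4.000e-04, -4.982e-01]))
```

Call:
step_arm --deltas '[[[0,0,-0.03],[0,0,0],255],[[0.01,0,-0.08],[0,0,0],255],[[0.04,0,-0.13],[0,0,-0.02],255],[[0.09,0,-0.14],[0,0,-0.05],255],[[0.15,-0.01,-0.14],[0,0,-0.09],255],[[0.22,-0.01,-0.14],[0,0,-0.13],255],[[0.29,-0.01,-0.14],[0,0,-0.17],255],[[0.36,-0.02,-0.14],[0,0,-0.21],255],[[0.43,-0.02,-0.14],[0,0,-0.25],255],[[0.5,-0.03,-0.14],[0,0,-0.29],255],[[0.57,-0.03,-0.14],[0,0,-0.33],255],[[0.64,-0.03,-0.14],[0,0,-0.37],255],[[0.71,-0.04,-0.14],[0,0,-0.41],255],[[0.78,-0.04,-0.14],[0,0,-0.45],255],[[0.84,-0.045,-0.13],[0,0,-0.485],255],[[0.88,-0.046,-0.12],[0,0,-0.498],255],[[0.904,-0.046,-0.11],[0,0,-0.498],255],[[0.904,-0.046,-0.1],[0,0,-0.498],255],[[0.904,-0.046,-0.1],[0,0,-0.498],255],[[0.904,-0.046,-0.1],[0,0,-0.498],255]]'

```text
time_s: 17.62
tcp_pos: [0.4099, 0.2996, 0.0869]
orientation: [0.164, -3.137, 0.003]
force: [0.7, -0.2, -2.4]
opening: 0.0485
grasp_force: 37.2
```

Run:
```python
from h import *
s=ctrl.read_state(); rp=pose(s);print(s["tcp_pos"],s["opening"],s["joints"].round(2),delta((.41,.302,.0435),1.68))
```

```text
[0.40994861 0.29961752 0.08689735] 0.04847109291764527 [-1.02  0.19  0.33  2.   -0.07  0.97  1.02] (array([-0.0007,  0.0049,  0.0868]), array([-0.0005, -0.0002, -0.0016]))
```

Call:
step_arm --deltas '[[[0,0.004,0.03],[0,0,0],255],[[0,0.004,0.055],[0,0,0],255],[[0,0.004,0.075],[0,0,0],255],[[0,0.004,0.087],[0,0,0],255],[[0,0.004,0.088],[0,0,0],255],[[0,0.004,0.088],[0,0,0],255],[[0,0.004,0.088],[0,0,0],255],[[0,0.004,0.088],[0,0,0],0],[[0,0.004,0.088],[0,0,0],0],[[0,0.004,0.088],[0,0,0],0],[[0,0.004,0.088],[0,0,0],0],[[0,0.004,0.088],[0,0,0],0],[[0,0.004,0.07],[0,0,0],0],[[0,0.004,0.03],[0,0,0],0],[[0,0.004,-0.03],[0,0,0],0],[[0,0.004,-0.09],[0,0,0],0],[[0,0.004,-0.12],[0,0,0],0],[[0,0.004,-0.13],[0,0,0],0],[[0,0.004,-0.13],[0,0,0],0]]'

```text
time_s: 19.2
tcp_pos: [0.4099, 0.3044, 0.154]
orientation: [-0.17, 3.135, 0.003]
force: [-0.3, -0.3, -0.1]
opening: 0.0856
grasp_force: 0.0
```

Run:
```python
from h import *
s=ctrl.read_state(); rp=pose(s);print(s["tcp_pos"],s["opening"],delta((.552,-.06,.15),.118))
f=ctrl.grab_frame("side"); g=ctrl.grab_frame("top")
im=np.hstack([f["color"][100:300,100:370],g["color"][150:330,90:360].repeat(1,0) if 0 else cv2.resize(g["color"][150:330,90:360],(270,200))])
cv2.imwrite("pics/c1.png",cv2.resize(im,(800,296))[:,:,::-1])
```

```text
[0.40986471 0.30442758 0.15400358] 0.08556556180421447 (array([-0.2037, -0.7553,  0.0069]), array([0.0011, 0.    , 0.4969]))
```

View pics/c1.png

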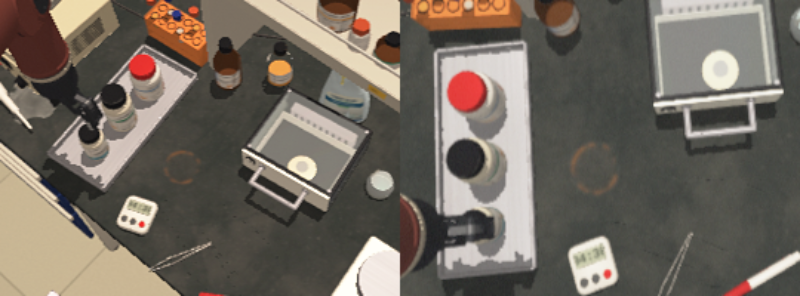

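All three jars stand upright in the tray. Next is the handle, with the fingers partly closed.

Call:
step_arm --deltas '[[[-0.01,-0.04,0],[0,0,0.03],0],[[-0.03,-0.11,0],[0,0,0.06],0],[[-0.05,-0.18,0],[0,0,0.1],140],[[-0.07,-0.25,0],[0,0,0.14],140],[[-0.09,-0.32,0],[0,0,0.18],140],[[-0.11,-0.39,0],[0,0,0.22],140],[[-0.13,-0.46,0],[0,0,0.26],140],[[-0.15,-0.53,0],[0,0,0.3],140],[[-0.165,-0.6,0],[0,0,0.34],140],[[-0.18,-0.66,0],[0,0,0.38],140],[[-0.19,-0.71,0],[0,0,0.42],140],[[-0.2,-0.74,0],[0,0,0.46],140],[[-0.204,-0.755,0.007],[0,0,0.49],140],[[-0.204,-0.755,0.007],[0,0,0.497],140],[[-0.204,-0.755,0.007],[0,0,0.497],140],[[-0.204,-0.755,0.007],[0,0,0.497],140],[[-0.204,-0.755,0.007],[0,0,0.497],140]]'

```text
time_s: 20.72
tcp_pos: [0.5511, -0.0593, 0.1485]
orientation: [-2.082, -2.352, 0.001]
force: [0.2, 0.2, 0.6]
opening: 0.0384
grasp_force: 0.0
```

Run:
```python
from h import *
s=ctrl.read_state(); rp=pose(s);print(s["tcp_pos"],s["opening"],delta((.552,-.06,.052),.118))
f=ctrl.grab_frame("wrist"); cv2.imwrite("pics/w7.png",f["color"][:,:,::-1])
for P in((.552,-.06,.058),(.547,-.010,.058),(.558,-.11,.058)):print(np.round(proj(f,P,rp)))
```

```text
[ 0.55113503 -0.05926924  0.1484537 ] 0.03840284371806649 (array([-0.0017,  0.0017,  0.1929]), array([-0.0003, -0.0001,  0.0012]))
[282. 218.]
[283. 153.]
[282. 275.]
```

View pics/w7.png

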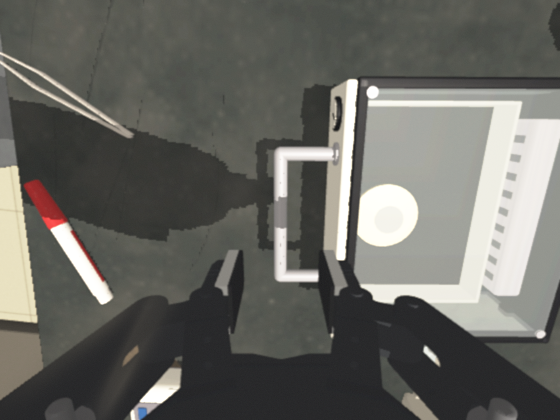

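The bar is at column 281, midway between the fingers (240 and 322). The dish's centre mark is at (389,217). I'll descend and grip.

Call:
step_arm --deltas '[[[-0.001,0.002,0.05],[0,0,0],140],[[-0.001,0.002,0.1],[0,0,0],140],[[-0.001,0.002,0.15],[0,0,0],140],[[-0.001,0.002,0.18],[0,0,0],140],[[-0.001,0.002,0.193],[0,0,0],140],[[-0.001,0.002,0.193],[0,0,0],140],[[-0.001,0.002,0.193],[0,0,0],255],[[-0.001,0.002,0.193],[0,0,0],255],[[-0.001,0.002,0.193],[0,0,0],255],[[-0.001,0.002,0.193],[0,0,0],255],[[-0.001,0.002,0.193],[0,0,0],255],[[-0.001,0.002,0.193],[0,0,0],255],[[-0.001,0.002,0.193],[0,0,0],255],[[-0.001,0.002,0.193],[0,0,0],255]]' --force 40

```text
time_s: 21.93
tcp_pos: [0.551, -0.061, 0.0533]
orientation: [-2.085, -2.346, 0.002]
force: [-11.5, -0.2, 8.9]
opening: 0.0082
grasp_force: 39.4
```

Run:
```python
from h import *
s=ctrl.read_state(); rp=pose(s);p=s["tcp_pos"];print(p,s["opening"],s["grasp_force"],s["force"])
print(delta((p[0]-.108*.9931,p[1]-.108*.118,p[2]),.118))
```

```text
[ 0.55097749 -0.06101727  0.05325655] 0.00824142587654251 39.41675126552582 [-11.52342576  -0.16499966   8.87851605]
(array([-1.00e-04, -2.16e-01,  6.00e-04]), array([-0.0008, -0.0004, -0.0001]))
```

Call:
step_arm --deltas '[[[0,-0.005,0],[0,0,0],255],[[0,-0.015,0],[0,0,0],255],[[0,-0.03,0],[0,0,0],255],[[0,-0.05,0],[0,0,0],255],[[0,-0.07,0],[0,0,0],255],[[0,-0.09,0],[0,0,0],255],[[0,-0.11,0],[0,0,0],255],[[0,-0.13,0],[0,0,0],255],[[0,-0.15,0],[0,0,0],255],[[0,-0.17,0],[0,0,0],255],[[0,-0.185,0],[0,0,0],255],[[0,-0.2,0],[0,0,0],255],[[0,-0.21,0],[0,0,0],255],[[0,-0.216,0],[0,0,0],255],[[0,-0.218,0],[0,0,0],255],[[0,-0.218,0],[0,0,0],255],[[0,-0.218,0],[0,0,0],255]]'

```text
time_s: 23.35
tcp_pos: [0.4442, -0.0737, 0.0531]
orientation: [2.087, 2.348, 0.003]
force: [-1.1, -1.1, 11.9]
opening: 0.008
grasp_force: 40.6
```

Call:
step_arm --deltas '[[[0,0,0],[0,0,0],140],[[0,0,0],[0,0,0],140],[[0,0,0],[0,0,0],140],[[0,0,0],[0,0,0],140],[[0,0,0],[0,0,0],140],[[0,0,-0.03],[0,0,0],140],[[0,0,-0.1],[0,0,0],140],[[0,0,-0.17],[0,0,0],140],[[0,0,-0.2],[0,0,0],140],[[0,0,-0.2],[0,0,0],140],[[0,0,-0.2],[0,0,0],0]]'

```text
time_s: 24.27
tcp_pos: [0.4447, -0.0733, 0.1527]
orientation: [2.086, 2.349, 0.003]
force: [0.6, 0.4, -1.2]
opening: 0.0493
grasp_force: 0.0
```

Run:
```python
from h import *
s=ctrl.read_state(); rp=pose(s);p=s["tcp_pos"];print(p,s["force"],s["opening"],s["joints"].round(2))
f=ctrl.grab_frame("wrist"); cv2.imwrite("pics/w8.png",f["color"][:,:,::-1])
im=f["color"]; hsv=cv2.cvtColor(im,cv2.COLOR_RGB2HSV)
e=(.5394,-.0704,.029); print(proj(f,e,rp))
```

```text
[ 0.44466473 -0.07334982  0.15272197] [ 0.55739946  0.38671302 -1.15981219] 0.04934383528964652 [-0.73 -0.05  0.79  2.07  0.04  1.11  0.16]
(np.float64(386.0528995412518), np.float64(213.89758533282512))
```

View pics/w8.png

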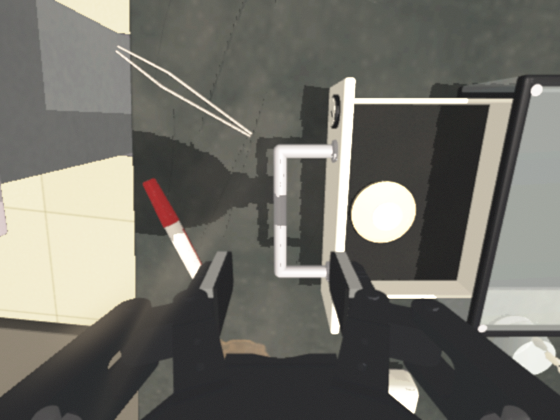

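The drawer is out about 107 mm. The dish lies flat at about (384,212), and the handle bar is still at column 281.

Run:
```python
from h import *
s=ctrl.read_state(); rp=pose(s); f=ctrl.grab_frame("wrist"); im=f["color"]
m=((im[:,:,0]>200)&(im[:,:,1]>190)).astype(np.uint8); m[:175]=0; m[250:]=0; m[:,:347]=0; m[:,425:]=0
q=max(cv2.findContours(m,0,1)[0],key=cv2.contourArea); e=cv2.fitEllipse(q); print(e)
D=ray(f,e[0],.027,rp); print(D)
print(delta((D[0],D[1],.15),1.688),delta((D[0],D[1],.15),1.688-np.pi))
```

```text
((384.618408203125, 211.89199829101562), (58.6136474609375, 65.3917236328125), 60.15400314331055)
[ 0.53709709 -0.06907298  0.027     ]
(array([-0.0133,  0.1868,  0.0023]), array([-4.000e-04, -4.000e-04, -4.997e-01])) (array([-0.0133,  0.1868,  0.0023]), array([-4.000e-04,  4.000e-04,  5.003e-01]))
```

Call:
step_arm --deltas '[[[0,0.03,0],[0,0,-0.03],25],[[-0.005,0.06,0],[0,0,-0.06],25],[[-0.01,0.1,0],[0,0,-0.1],25],[[-0.013,0.13,0],[0,0,-0.14],25],[[-0.013,0.16,0],[0,0,-0.18],25],[[-0.013,0.187,0],[0,0,-0.22],25],[[-0.013,0.187,0],[0,0,-0.26],25],[[-0.013,0.187,0],[0,0,-0.3],25],[[-0.013,0.187,0],[0,0,-0.34],25],[[-0.013,0.187,0],[0,0,-0.38],25],[[-0.013,0.187,0],[0,0,-0.42],25],[[-0.013,0.187,0],[0,0,-0.46],25],[[-0.013,0.187,0.04],[0,0,-0.49],25],[[-0.013,0.187,0.08],[0,0,-0.5],25],[[-0.013,0.187,0.08],[0,0,-0.5],25],[[-0.013,0.187,0.08],[0,0,-0.5],25],[[-0.013,0.187,0.08],[0,0,-0.5],25]]'

```text
time_s: 25.78
tcp_pos: [0.5378, -0.0694, 0.1123]
orientation: [0.182, -3.135, 0.001]
force: [0.3, -0.4, 0.6]
opening: 0.0768
grasp_force: 0.0
```

Run:
```python
from h import *
s=ctrl.read_state(); rp=pose(s); f=ctrl.grab_frame("wrist"); im=f["color"];print(s["tcp_pos"],s["opening"],s["force"],s["joints"].round(2),delta((.5371,-.0691,.035),1.688))
cv2.imwrite("pics/w9.png",f["color"][:,:,::-1]); print(proj(f,(.5371,-.0691,.029),rp))
```

```text
[ 0.53778158 -0.06938189  0.1123125 ] 0.07678051041139221 [ 0.30420514 -0.40423221  0.59503945] [-0.52  0.25  0.64  1.91 -0.17  1.04  1.89] (array([0.0022, 0.0008, 0.1556]), array([-0.0001,  0.0001, -0.0003]))
(np.float64(279.716379210424), np.float64(217.706963522407))
```

View pics/w9.png

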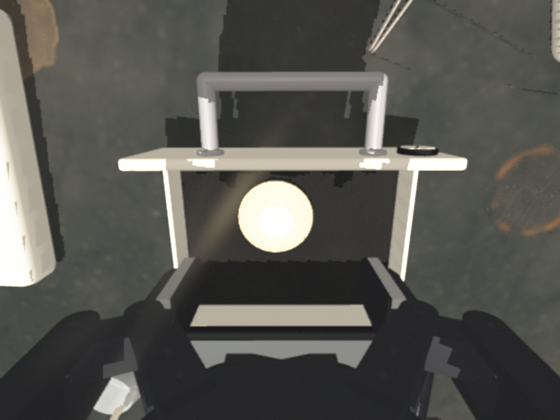

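The dish is at (275.5,216) against a predicted (280,218), so it lies about 3 mm to tool -y. I'll descend with that correction, feeling for the floor.

Call:
step_arm --deltas '[[[0.002,-0.005,0.05],[0,0,0],25],[[0.002,-0.005,0.1],[0,0,0],25],[[0.002,-0.005,0.13],[0,0,0],25],[[0.002,-0.005,0.155],[0,0,0],25],[[0.002,-0.005,0.165],[0,0,0],25],[[0.002,-0.005,0.17],[0,0,0],25],[[0.002,-0.005,0.174],[0,0,0],25],[[0.002,-0.005,0.174],[0,0,0],25],[[0.002,-0.005,0.174],[0,0,0],25]]'

```text
time_s: 26.58
tcp_pos: [0.5378, -0.0717, 0.0261]
orientation: [-0.185, 3.135, 0.0]
force: [-0.7, -0.5, -0.1]
opening: 0.077
grasp_force: 0.0
```

Run:
```python
from h import *
s=ctrl.read_state(); rp=pose(s); f=ctrl.grab_frame("wrist"); im=f["color"];print(s["tcp_pos"],s["opening"],s["force"])
cv2.imwrite("pics/w10.png",im[180:420,80:480,::-1].repeat(2,0).repeat(2,1))
```

```text
[ 0.53782859 -0.07169122  0.02614191] 0.07701768063824871 [-0.67965686 -0.51473386 -0.06256902]
```

View pics/w10.png

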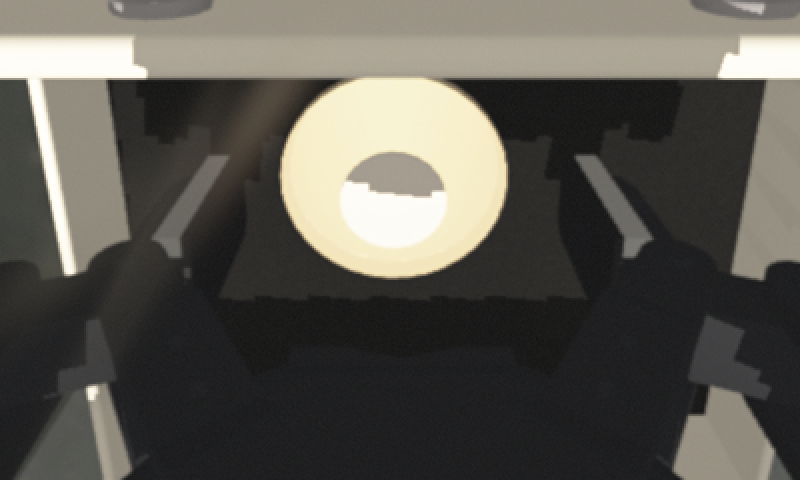

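In the crop the dish is centred at column 394 with the pads at about 225 and 578 (middle 401). I'll check pad tip height and fore-aft alignment by projection.

Run:
```python
from h import *
s=ctrl.read_state(); rp=pose(s); f=ctrl.grab_frame("wrist"); Rt,t=rp
print("dish",ray(f,(277,268.5),.029,rp))
for y in(-.0385,.0385):
  for x in(-.011,.011):
    print(y,x,[tuple(((np.array(proj(f,Rt@np.array([x,y,z])+t,rp))-[80,180])*2).round()) for z in(-.03,-.011,0,.008)])
```

```text
dish [ 0.53428689 -0.07269105  0.029     ]
-0.0385 -0.011 [(np.float64(208.0), np.float64(304.0)), (np.float64(233.0), np.float64(250.0)), (np.float64(244.0), np.float64(224.0)), (np.float64(252.0), np.float64(207.0))]
-0.0385 0.011 [(np.float64(198.0), np.float64(209.0)), (np.float64(225.0), np.float64(165.0)), (np.float64(238.0), np.float64(144.0)), (np.float64(246.0), np.float64(131.0))]
0.0385 -0.011 [(np.float64(584.0), np.float64(304.0)), (np.float64(560.0), np.float64(249.0)), (np.float64(549.0), np.float64(224.0)), (np.float64(542.0), np.float64(207.0))]
0.0385 0.011 [(np.float64(593.0), np.float64(209.0)), (np.float64(568.0), np.float64(165.0)), (np.float64(556.0), np.float64(144.0)), (np.float64(548.0), np.float64(130.0))]
```

Call:
step_arm --deltas '[[[0.005,-0.002,0.005],[0,0,0],25],[[0.006,-0.002,0.01],[0,0,0],25],[[0.006,-0.002,0.015],[0,0,0],25],[[0.006,-0.002,0.019],[0,0,0],25],[[0.006,-0.002,0.019],[0,0,0],25],[[0.006,-0.002,0.019],[0,0,0],25]]' --force 20

```text
time_s: 27.18
tcp_pos: [0.5342, -0.073, 0.0156]
orientation: [0.185, -3.136, 0.0]
force: [0.6, 0.4, -0.3]
opening: 0.077
grasp_force: 0.0
```

Call:
step_arm --deltas '[[[0,0,0],[0,0,0],45],[[0,0,0],[0,0,0],60],[[0,0,0],[0,0,0],75],[[0,0,0],[0,0,0],90],[[0,0,0],[0,0,0],90],[[0,0,0],[0,0,0],90]]' --force 20

```text
time_s: 27.68
tcp_pos: [0.5346, -0.073, 0.0161]
orientation: [-0.185, 3.136, 0.0]
force: [-0.4, -1.2, 6.4]
opening: 0.0642
grasp_force: 22.1
```

Run:
```python
from h import *
s=ctrl.read_state(); print(s["tcp_pos"],s["opening"],s["force"],s["grasp_force"])
```

```text
[ 0.53464645 -0.0730014   0.01611382] 0.06420929550530059 [-0.39963766 -1.15609331  6.36314587] 22.120758891105652
```

Call:
step_arm --deltas '[[[0,0,-0.01],[0,0,0],90],[[0,0,-0.03],[0,0,0],90],[[0,0,-0.06],[0,0,0],90],[[0,0,-0.1],[0,0,0],90],[[0,0,-0.15],[0,0,0],90],[[0,0,-0.2],[0,0,0],90],[[0,-0.02,-0.23],[0,0,0],90],[[0,-0.05,-0.24],[0,0,0],90],[[0,-0.1,-0.24],[0,0,0],90],[[0,-0.15,-0.24],[0,0,0],90],[[0.01,-0.2,-0.24],[0,0,0],90],[[0.01,-0.25,-0.24],[0,0,0],90],[[0.02,-0.3,-0.24],[0,0,0],90],[[0.02,-0.35,-0.24],[0,0,0],90],[[0.02,-0.4,-0.24],[0,0,0],90],[[0.023,-0.45,-0.24],[0,0,0],90],[[0.023,-0.49,-0.24],[0,0,0],90],[[0.023,-0.515,-0.24],[0,0,0],90],[[0.023,-0.525,-0.24],[0,0,0],90],[[0.023,-0.525,-0.24],[0,0,0],90]]' --force 20

```text
time_s: 29.35
tcp_pos: [0.5535, -0.3358, 0.136]
orientation: [0.183, -3.136, 0.001]
force: [-0.2, 1.0, -0.8]
opening: 0.0641
grasp_force: 22.3
```

Run:
```python
from h import *
s=ctrl.read_state(); rp=pose(s); f=ctrl.grab_frame("wrist"); im=f["color"];print(s["tcp_pos"],s["opening"],s["grasp_force"],s["force"],s["joints"].round(2))
cv2.imwrite("pics/w11.png",im[:,:,::-1]); a=np.linspace(0,6.28,9)[:8]
print([tuple(np.round(proj(f,(.554+.058*np.cos(q),-.335+.058*np.sin(q),.058),rp))) for q in a])
```

```text
[ 0.55349473 -0.33581703  0.13603996] 0.06408087706794817 22.304887175559998 [-0.22659177  1.03732076 -0.76503315] [-0.06  0.47  0.71  1.62 -0.33  1.17  2.42]
[(np.float64(272.0), np.float64(290.0)), (np.float64(326.0), np.float64(276.0)), (np.float64(357.0), np.float64(230.0)), (np.float64(345.0), np.float64(173.0)), (np.float64(290.0), np.float64(142.0)), (np.float64(229.0), np.float64(160.0)), (np.float64(202.0), np.float64(213.0)), (np.float64(221.0), np.float64(265.0))]
```

View pics/w11.png

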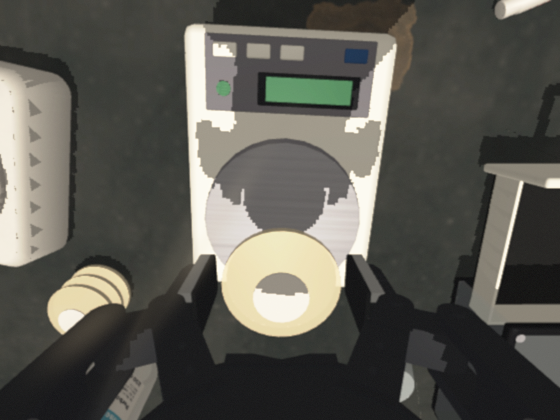

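The pan's edges are at columns 205 and 359, top row 141, against predictions of 202, 357 and 142, so it sits about 2 mm to tool +y. I'll lower and release.

Call:
step_arm --deltas '[[[-0.001,0.004,0.03],[0,0,0],90],[[-0.001,0.004,0.07],[0,0,0],90],[[-0.001,0.004,0.1],[0,0,0],90],[[-0.001,0.004,0.12],[0,0,0],90],[[-0.001,0.004,0.13],[0,0,0],90],[[-0.001,0.004,0.138],[0,0,0],90],[[-0.001,0.004,0.142],[0,0,0],90],[[-0.001,0.004,0.146],[0,0,0],90],[[-0.001,0.004,0.148],[0,0,0],90],[[-0.001,0.004,0.148],[0,0,0],90],[[-0.001,0.004,0.148],[0,0,0],90]]'

```text
time_s: 30.32
tcp_pos: [0.5542, -0.3332, 0.0622]
orientation: [-0.185, 3.136, -0.0]
force: [0.2, 0.5, -0.2]
opening: 0.064
grasp_force: 22.3
```

Run:
```python
from h import *
s=ctrl.read_state(); print(s["tcp_pos"],s["opening"],s["force"],s["grasp_force"])
```

```text
[ 0.55421544 -0.33315989  0.06222704] 0.06397230331360568 [ 0.17979163  0.54428938 -0.2357688 ] 22.30475127696991
```

Call:
step_arm --deltas '[[[0,0,0.001],[0,0,0],90],[[0,0,0.002],[0,0,0],90],[[0,0,0.002],[0,0,0],90],[[0,0,0.002],[0,0,0],60],[[0,0,0.002],[0,0,0],40],[[0,0,0.002],[0,0,0],20],[[0,0,0.002],[0,0,0],0],[[0,0,0.002],[0,0,0],0],[[0,0,0.002],[0,0,0],0],[[0,0,-0.01],[0,0,0],0],[[0,0,-0.04],[0,0,0],0],[[0,0,-0.1],[0,0,0],0],[[0,0,-0.16],[0,0,0],0],[[0,0,-0.18],[0,0,0],0],[[0,0,-0.18],[0,0,0],0],[[0,0,-0.18],[0,0,0],0]]'

```text
time_s: 31.65
tcp_pos: [0.5543, -0.333, 0.1524]
orientation: [-0.185, 3.135, -0.0]
force: [-0.9, 0.9, -0.1]
opening: 0.0851
grasp_force: 0.0
```

Run:
```python
from h import *
s=ctrl.read_state(); rp=pose(s); f=ctrl.grab_frame("wrist"); im=f["color"];print(s["tcp_pos"])
m=((im[:,:,0]>170)&(im[:,:,0].astype(int)-im[:,:,2]>25)).astype(np.uint8)
e=np.array([proj(f,(.554,-.333,.074),rp)]); print(e)
for q in cv2.findContours(m,0,1)[0]:
    if cv2.contourArea(q)>1500: c=cv2.fitEllipse(q); print(c, ray(f,c[0],.072,rp))
# bar position, drawer out by 107.5: grip pose then
print(delta((.4445,-.0735,.15),.118))
```

```text
[ 0.55432278 -0.3330118   0.1524067 ]
[[279.25599355 219.98628516]]
((94.69010162353516, 291.5270690917969), (54.761661529541016, 73.81194305419922), 58.6736946105957) [ 0.63276494 -0.47383354  0.072     ]
((280.700927734375, 222.2184295654297), (70.42379760742188, 75.11483764648438), 90.70520782470703) [ 0.55631672 -0.33164876  0.072     ]
(array([0.1562, 0.5404, 0.003 ]), array([ 1.e-04, -2.e-04,  5.e-01]))
```

The dish sits within about 3 mm of the pan centre. Back to the handle.

Call:
step_arm --deltas '[[[0.01,0.04,0],[0,0,0.04],0],[[0.03,0.09,0],[0,0,0.08],140],[[0.05,0.15,0],[0,0,0.12],140],[[0.07,0.21,0],[0,0,0.16],140],[[0.08,0.27,0],[0,0,0.2],140],[[0.1,0.33,0],[0,0,0.24],140],[[0.11,0.38,0],[0,0,0.28],140],[[0.12,0.43,0],[0,0,0.32],140],[[0.13,0.47,0],[0,0,0.36],140],[[0.14,0.5,0],[0,0,0.4],140],[[0.15,0.53,0],[0,0,0.44],140],[[0.156,0.54,0],[0,0,0.48],140],[[0.156,0.54,0.003],[0,0,0.5],140],[[0.156,0.54,0.003],[0,0,0.5],140],[[0.156,0.54,0.003],[0,0,0.5],140],[[0.156,0.54,0.003],[0,0,0.5],140]]'

```text
time_s: 33.03
tcp_pos: [0.4443, -0.074, 0.1496]
orientation: [-2.084, -2.35, 0.002]
force: [-0.7, -0.4, 0.2]
opening: 0.0384
grasp_force: 0.0
```

Run:
```python
from h import *
s=ctrl.read_state(); rp=pose(s); f=ctrl.grab_frame("wrist"); im=f["color"];print(s["tcp_pos"],s["opening"],delta((.4445,-.0735,.053),.118))
P=(.4445,-.0735,.058); u,v=proj(f,P,rp); print(u,v)
g=im.max(2)[150:175,225:330].astype(int); print([int(225+np.mean(np.where(r>160)[0])) if (r>160).any() else None for r in g[::4]], im.max(2)[int(v)-30,240:330:6])
```

```text
[ 0.44425191 -0.07397092  0.14963687] 0.03841702212189264 (array([0.0012, 0.0006, 0.1935]), array([-0.0004,  0.0001,  0.0006]))
281.2670272190293 215.8425776474598
[302, 302, 284, 284, 287, 287, 287] [ 72  72  69  69  66  65 201 254 142 111 117  63  62  63  62]
```

Call:
step_arm --deltas '[[[0.001,0,0.05],[0,0,0],140],[[0.001,0,0.1],[0,0,0],140],[[0.001,0,0.15],[0,0,0],140],[[0.001,0,0.18],[0,0,0],140],[[0.001,0,0.193],[0,0,0],140],[[0.001,0,0.193],[0,0,0],140],[[0.001,0,0.193],[0,0,0],255],[[0.001,0,0.193],[0,0,0],255],[[0.001,0,0.193],[0,0,0],255],[[0.001,0,0.193],[0,0,0],255],[[0.001,0,0.193],[0,0,0],255],[[0.001,0,0.193],[0,0,0],255],[[0.001,0,0.193],[0,0,0],255]]' --force 40

```text
time_s: 34.17
tcp_pos: [0.4457, -0.0736, 0.0548]
orientation: [2.086, 2.348, 0.003]
force: [-1.9, 0.1, 7.3]
opening: 0.0082
grasp_force: 39.3
```

Call:
step_arm --deltas '[[[0,0.01,0],[0,0,0],255],[[0,0.03,0],[0,0,0],255],[[0,0.06,0],[0,0,0],255],[[0,0.09,0],[0,0,0],255],[[0,0.12,0],[0,0,0],255],[[0,0.15,0],[0,0,0],255],[[0,0.17,0],[0,0,0],255],[[0,0.185,0],[0,0,0],255],[[0,0.195,0],[0,0,0],255],[[0,0.205,0],[0,0,0],255],[[0,0.21,0],[0,0,0],255],[[0,0.214,0],[0,0,0],255],[[0,0.216,0],[0,0,0],255],[[0,0.216,0],[0,0,0],255],[[0,0.216,0],[0,0,0],255]]'

```text
time_s: 35.42
tcp_pos: [0.5509, -0.0611, 0.0548]
orientation: [-2.086, -2.346, 0.001]
force: [-9.8, -0.3, 14.4]
opening: 0.0082
grasp_force: 40.6
```

Run:
```python
from h import *
s=ctrl.read_state(); print(s["tcp_pos"],s["opening"],s["force"],s["grasp_force"],delta((.551,-.061,.0533),.118))
```

```text
[ 0.55095    -0.06108196  0.0547725 ] 0.008164450789545414 [-9.77878459 -0.32267036 14.42735071] 40.55719614028931 (array([0.0001, 0.0001, 0.0029]), array([-0.0006, -0.0004, -0.0001]))
```

Resistance (-9.8 N) at the original handle position shows the drawer is shut. Release and return to the jars.

Call:
step_arm --deltas '[[[0,0,0],[0,0,0],140],[[0,0,0],[0,0,0],140],[[0,0,0],[0,0,0],140],[[0,0,0],[0,0,0],140],[[0,0,0],[0,0,0],140],[[0,0,-0.03],[0,0,0],140],[[0,0,-0.1],[0,0,0],140],[[0,0,-0.17],[0,0,0],140],[[0,0,-0.2],[0,0,0],0],[[0,0,-0.2],[0,0,0],0],[[0,0,-0.2],[0,0,0],0]]'

```text
time_s: 36.33
tcp_pos: [0.5525, -0.0606, 0.1544]
orientation: [2.086, 2.348, 0.003]
force: [-0.3, 0.2, 0.6]
opening: 0.0734
grasp_force: 0.0
```

Run:
```python
from h import *
s=ctrl.read_state(); print(s["tcp_pos"],s["opening"],delta((.41,.3035,.155),1.68))
```

```text
[ 0.55253726 -0.06058899  0.15438704] 0.07339096675311345 (array([ 0.7567, -0.1971, -0.0012]), array([ 6.000e-04,  3.000e-04, -4.971e-01]))
```

Call:
step_arm --deltas '[[[0.04,-0.01,0],[0,0,-0.04],0],[[0.1,-0.03,0],[0,0,-0.08],0],[[0.17,-0.05,0],[0,0,-0.12],0],[[0.24,-0.07,0],[0,0,-0.16],0],[[0.31,-0.09,0],[0,0,-0.2],0],[[0.38,-0.11,0],[0,0,-0.24],0],[[0.45,-0.13,0],[0,0,-0.28],0],[[0.52,-0.15,0],[0,0,-0.32],0],[[0.59,-0.165,0],[0,0,-0.36],0],[[0.65,-0.18,0],[0,0,-0.4],0],[[0.7,-0.19,0],[0,0,-0.44],0],[[0.74,-0.195,0],[0,0,-0.48],0],[[0.757,-0.197,0],[0,0,-0.497],0],[[0.757,-0.197,0],[0,0,-0.497],0],[[0.757,-0.197,0],[0,0,-0.497],0],[[0.757,-0.197,0],[0,0,-0.497],0]]'

```text
time_s: 37.67
tcp_pos: [0.4098, 0.3021, 0.153]
orientation: [0.164, -3.136, 0.002]
force: [0.3, -0.4, 0.7]
opening: 0.0857
grasp_force: 0.0
```

Run:
```python
from h import *
s=ctrl.read_state(); print(s["tcp_pos"],s["opening"],delta((.41,.3035,.0425),1.68))
```

```text
[0.40978114 0.30206719 0.15295032] 0.08568960534783238 (array([-0.001 ,  0.0031,  0.2209]), array([-0.0004, -0.0004, -0.0014]))
```

Call:
step_arm --deltas '[[[0,0.002,0.05],[0,0,0],0],[[0,0.002,0.1],[0,0,0],0],[[0,0.002,0.15],[0,0,0],0],[[0,0.002,0.19],[0,0,0],0],[[0,0.002,0.215],[0,0,0],0],[[0,0.002,0.221],[0,0,0],0],[[0,0.002,0.221],[0,0,0],0],[[0,0.002,0.221],[0,0,0],255],[[0,0.002,0.221],[0,0,0],255],[[0,0.002,0.221],[0,0,0],255],[[0,0.002,0.221],[0,0,0],255],[[0,0.002,0.221],[0,0,0],255],[[0,0.002,0.221],[0,0,0],255],[[0,0.002,0.221],[0,0,0],255],[[0,0.002,0.221],[0,0,0],255],[[0,0.002,0.221],[0,0,0],255]]' --force 35

```text
time_s: 39.0
tcp_pos: [0.4103, 0.3047, 0.0445]
orientation: [-0.17, 3.136, 0.002]
force: [-1.7, -1.7, 6.1]
opening: 0.0481
grasp_force: 35.4
```

Run:
```python
from h import *
s=ctrl.read_state(); print(s["tcp_pos"],s["opening"],s["grasp_force"],delta((.4848,-.1446,.09),.116))
```

```text
[0.41028867 0.30472016 0.04453812] 0.04811890805553158 35.354176875553094 (array([-0.0513, -0.9094, -0.0918]), array([6.000e-04, 1.000e-04, 4.975e-01]))
```

Call:
step_arm --deltas '[[[0,0,-0.03],[0,0,0],255],[[0,-0.01,-0.08],[0,0,0],255],[[0,-0.04,-0.13],[0,0,0.02],255],[[0,-0.09,-0.14],[0,0,0.05],255],[[-0.01,-0.15,-0.14],[0,0,0.09],255],[[-0.01,-0.22,-0.14],[0,0,0.13],255],[[-0.02,-0.29,-0.14],[0,0,0.17],255],[[-0.02,-0.36,-0.14],[0,0,0.21],255],[[-0.03,-0.43,-0.14],[0,0,0.25],255],[[-0.03,-0.5,-0.14],[0,0,0.29],255],[[-0.03,-0.57,-0.14],[0,0,0.33],255],[[-0.04,-0.64,-0.14],[0,0,0.37],255],[[-0.04,-0.71,-0.14],[0,0,0.41],255],[[-0.05,-0.78,-0.14],[0,0,0.45],255],[[-0.05,-0.84,-0.13],[0,0,0.48],255],[[-0.051,-0.88,-0.12],[0,0,0.497],255],[[-0.051,-0.909,-0.1],[0,0,0.497],255],[[-0.051,-0.909,-0.09],[0,0,0.497],255],[[-0.051,-0.909,-0.09],[0,0,0.497],255],[[-0.051,-0.909,-0.09],[0,0,0.497],255]]'

```text
time_s: 40.67
tcp_pos: [0.484, -0.1439, 0.0883]
orientation: [-2.086, -2.348, 0.0]
force: [-0.3, 0.1, -0.0]
opening: 0.0479
grasp_force: 37.1
```

Run:
```python
from h import *
s=ctrl.read_state(); print(s["tcp_pos"],s["opening"],s["grasp_force"],delta((.4848,-.1446,.0405),.115))
```

```text
[ 0.48397635 -0.14387576  0.0883349 ] 0.04789005435919643 37.08895765399575 (array([-0.0017,  0.0015,  0.0957]), array([-0.0002, -0.0001,  0.0011]))
```

Call:
step_arm --deltas '[[[-0.001,0.001,0.03],[0,0,0],255],[[-0.001,0.001,0.06],[0,0,0],255],[[-0.001,0.001,0.08],[0,0,0],255],[[-0.001,0.001,0.09],[0,0,0],255],[[-0.001,0.001,0.095],[0,0,0],255],[[-0.001,0.001,0.096],[0,0,0],255],[[-0.001,0.001,0.096],[0,0,0],255],[[-0.001,0.001,0.096],[0,0,0],0],[[-0.001,0.001,0.096],[0,0,0],0],[[-0.001,0.001,0.096],[0,0,0],0],[[-0.001,0.001,0.096],[0,0,0],0],[[-0.001,0.001,0.096],[0,0,0],0],[[-0.001,0.001,0.08],[0,0,0],0],[[-0.001,0.001,0.04],[0,0,0],0],[[-0.001,0.001,-0.02],[0,0,0],0],[[-0.001,0.001,-0.08],[0,0,0],0],[[-0.001,0.001,-0.13],[0,0,0],0],[[-0.001,0.001,-0.14],[0,0,0],0],[[-0.001,0.001,-0.14],[0,0,0],0]]'

```text
time_s: 42.25
tcp_pos: [0.4859, -0.1452, 0.1605]
orientation: [2.085, 2.347, 0.005]
force: [-0.3, -0.2, 0.6]
opening: 0.0858
grasp_force: 0.0
```

Run:
```python
from h import *
s=ctrl.read_state(); print(s["tcp_pos"],s["opening"],delta((.5003,.3143,.16),1.68))
```

```text
[ 0.48593207 -0.14523942  0.16045251] 0.08579785333303684 (array([0.9093, 0.1367, 0.0018]), array([ 0.0011,  0.0009, -0.4972]))
```

Call:
step_arm --deltas '[[[0.04,0.01,0],[0,0,-0.03],0],[[0.1,0.02,0],[0,0,-0.06],0],[[0.17,0.03,0],[0,0,-0.1],0],[[0.24,0.04,0],[0,0,-0.14],0],[[0.32,0.05,0],[0,0,-0.18],0],[[0.4,0.06,0],[0,0,-0.22],0],[[0.48,0.07,0],[0,0,-0.26],0],[[0.56,0.08,0],[0,0,-0.3],0],[[0.64,0.1,0],[0,0,-0.34],0],[[0.72,0.11,0],[0,0,-0.38],0],[[0.79,0.12,0],[0,0,-0.42],0],[[0.85,0.13,0],[0,0,-0.46],0],[[0.89,0.136,0],[0,0,-0.49],0],[[0.909,0.137,0],[0,0,-0.497],0],[[0.909,0.137,0],[0,0,-0.497],0],[[0.909,0.137,0],[0,0,-0.497],0],[[0.909,0.137,0],[0,0,-0.497],0]]'

```text
time_s: 43.67
tcp_pos: [0.4997, 0.312, 0.158]
orientation: [0.162, -3.137, 0.002]
force: [-1.3, -0.1, -0.1]
opening: 0.0855
grasp_force: 0.0
```

Run:
```python
from h import *
s=ctrl.read_state(); print(s["tcp_pos"],s["opening"],delta((.5005,.3143,.0605),1.68))
```

```text
[0.49966537 0.31201466 0.15797747] 0.08551374662097876 (array([-0.0022,  0.0046,  0.1949]), array([-0.0004, -0.0002, -0.0018]))
```

Call:
step_arm --deltas '[[[-0.001,0.003,0.05],[0,0,0],0],[[-0.001,0.003,0.1],[0,0,0],0],[[-0.001,0.003,0.15],[0,0,0],0],[[-0.001,0.003,0.18],[0,0,0],0],[[-0.001,0.003,0.195],[0,0,0],0],[[-0.001,0.003,0.195],[0,0,0],0],[[-0.001,0.003,0.195],[0,0,0],0],[[-0.001,0.003,0.195],[0,0,0],255],[[-0.001,0.003,0.195],[0,0,0],255],[[-0.001,0.003,0.195],[0,0,0],255],[[-0.001,0.003,0.195],[0,0,0],255],[[-0.001,0.003,0.195],[0,0,0],255],[[-0.001,0.003,0.195],[0,0,0],255],[[-0.001,0.003,0.195],[0,0,0],255],[[-0.001,0.003,0.195],[0,0,0],255]]' --force 40

```text
time_s: 44.92
tcp_pos: [0.5007, 0.3159, 0.0625]
orientation: [-0.169, 3.135, 0.002]
force: [0.4, -2.0, 6.1]
opening: 0.0603
grasp_force: 42.6
```

Run:
```python
from h import *
s=ctrl.read_state(); print(s["tcp_pos"],s["opening"],s["grasp_force"],delta((.478,-.0652,.11),.115))
```

```text
[0.50072595 0.31588962 0.06254171] 0.060278676708304654 42.61628586798906 (array([ 0.127 , -0.7528, -0.0959]), array([8.000e-04, 3.000e-04, 4.977e-01]))
```

Call:
step_arm --deltas '[[[0,0,-0.03],[0,0,0],255],[[0,-0.01,-0.08],[0,0,0],255],[[0.01,-0.03,-0.13],[0,0,0.03],255],[[0.02,-0.07,-0.14],[0,0,0.07],255],[[0.03,-0.12,-0.14],[0,0,0.11],255],[[0.04,-0.18,-0.14],[0,0,0.15],255],[[0.05,-0.24,-0.14],[0,0,0.19],255],[[0.06,-0.31,-0.14],[0,0,0.23],255],[[0.07,-0.38,-0.14],[0,0,0.27],255],[[0.08,-0.45,-0.14],[0,0,0.31],255],[[0.09,-0.52,-0.14],[0,0,0.35],255],[[0.1,-0.58,-0.14],[0,0,0.39],255],[[0.11,-0.64,-0.14],[0,0,0.43],255],[[0.12,-0.69,-0.14],[0,0,0.47],255],[[0.125,-0.725,-0.13],[0,0,0.497],255],[[0.127,-0.745,-0.12],[0,0,0.497],255],[[0.127,-0.753,-0.1],[0,0,0.497],255],[[0.127,-0.753,-0.09],[0,0,0.497],255],[[0.127,-0.753,-0.09],[0,0,0.497],255],[[0.127,-0.753,-0.09],[0,0,0.497],255]]'

```text
time_s: 46.58
tcp_pos: [0.4771, -0.0648, 0.1059]
orientation: [-2.086, -2.349, 0.0]
force: [0.1, 0.9, -1.9]
opening: 0.0599
grasp_force: 44.7
```

Run:
```python
from h import *
s=ctrl.read_state(); print(s["tcp_pos"],s["opening"],s["grasp_force"],delta((.478,-.0652,.0585),.115))
```

```text
[ 0.47712312 -0.06477879  0.10593279] 0.05992351877370319 44.736404456198215 (array([-0.0011,  0.0017,  0.0949]), array([-0.0001, -0.    ,  0.0011]))
```

Call:
step_arm --deltas '[[[-0.001,0.001,0.03],[0,0,0],255],[[-0.001,0.001,0.06],[0,0,0],255],[[-0.001,0.001,0.08],[0,0,0],255],[[-0.001,0.001,0.09],[0,0,0],255],[[-0.001,0.001,0.095],[0,0,0],255],[[-0.001,0.001,0.096],[0,0,0],255],[[-0.001,0.001,0.096],[0,0,0],255],[[-0.001,0.001,0.096],[0,0,0],0],[[-0.001,0.001,0.096],[0,0,0],0],[[-0.001,0.001,0.096],[0,0,0],0],[[-0.001,0.001,0.096],[0,0,0],0],[[-0.001,0.001,0.096],[0,0,0],0],[[-0.001,0.001,0.08],[0,0,0],0],[[-0.001,0.001,0.04],[0,0,0],0],[[-0.001,0.001,-0.02],[0,0,0],0],[[-0.001,0.001,-0.08],[0,0,0],0],[[-0.001,0.001,-0.11],[0,0,0],0],[[-0.001,0.001,-0.11],[0,0,0],0]]'

```text
time_s: 48.08
tcp_pos: [0.4799, -0.066, 0.1646]
orientation: [2.085, 2.346, 0.008]
force: [0.4, -0.8, -0.0]
opening: 0.0855
grasp_force: 0.0
```

Run:
```python
from h import *
s=ctrl.read_state(); print(s["tcp_pos"],s["opening"],delta((.592,.324,.16),1.68))
```

```text
[ 0.47986748 -0.06600527  0.16457643] 0.08547959840339911 (array([0.7484, 0.314 , 0.0117]), array([ 0.0017,  0.0012, -0.4974]))
```

Call:
step_arm --deltas '[[[0.04,0.02,0],[0,0,-0.04],0],[[0.09,0.04,0],[0,0,-0.08],0],[[0.15,0.06,0],[0,0,-0.12],0],[[0.22,0.09,0],[0,0,-0.16],0],[[0.29,0.12,0],[0,0,-0.2],0],[[0.36,0.15,0],[0,0,-0.24],0],[[0.43,0.18,0],[0,0,-0.28],0],[[0.5,0.21,0],[0,0,-0.32],0],[[0.57,0.24,0],[0,0,-0.36],0],[[0.63,0.265,0],[0,0,-0.4],0],[[0.68,0.29,0],[0,0,-0.44],0],[[0.72,0.305,0.005],[0,0,-0.475],0],[[0.748,0.314,0.01],[0,0,-0.497],0],[[0.748,0.314,0.01],[0,0,-0.497],0],[[0.748,0.314,0.01],[0,0,-0.497],0],[[0.748,0.314,0.01],[0,0,-0.497],0]]'

```text
time_s: 49.42
tcp_pos: [0.5898, 0.3227, 0.1555]
orientation: [0.165, -3.137, 0.002]
force: [0.4, 0.3, 0.6]
opening: 0.0853
grasp_force: 0.0
```

Run:
```python
from h import *
s=ctrl.read_state(); print(s["tcp_pos"],s["opening"],delta((.592,.324,.05),1.68))
```

```text
[0.58978654 0.3226646  0.15550702] 0.08525268403883275 (array([-0.0048,  0.0025,  0.211 ]), array([-0.0004, -0.0002, -0.0012]))
```

Call:
step_arm --deltas '[[[-0.003,0.002,0.05],[0,0,0],0],[[-0.003,0.002,0.1],[0,0,0],0],[[-0.003,0.002,0.15],[0,0,0],0],[[-0.003,0.002,0.19],[0,0,0],0],[[-0.003,0.002,0.21],[0,0,0],0],[[-0.003,0.002,0.21],[0,0,0],0],[[-0.003,0.002,0.21],[0,0,0],0],[[-0.003,0.002,0.21],[0,0,0],255],[[-0.003,0.002,0.21],[0,0,0],255],[[-0.003,0.002,0.21],[0,0,0],255],[[-0.003,0.002,0.21],[0,0,0],255],[[-0.003,0.002,0.21],[0,0,0],255],[[-0.003,0.002,0.21],[0,0,0],255],[[-0.003,0.002,0.21],[0,0,0],255]]' --force 40

```text
time_s: 50.58
tcp_pos: [0.5926, 0.3253, 0.053]
orientation: [-0.169, 3.134, 0.002]
force: [0.7, -1.9, 5.9]
opening: 0.0638
grasp_force: 44.8
```

Run:
```python
from h import *
s=ctrl.read_state(); print(s["tcp_pos"],s["opening"],s["grasp_force"],delta((.4669,.0115,.1),.112))
```

```text
[0.5925935  0.32526184 0.05301481] 0.06381132872035378 44.81898296624422 (array([ 0.3172, -0.5967, -0.0955]), array([0.001 , 0.0005, 0.4987]))
```

Call:
step_arm --deltas '[[[0,0,-0.03],[0,0,0],255],[[0,-0.01,-0.08],[0,0,0],255],[[0.01,-0.03,-0.13],[0,0,0.03],255],[[0.03,-0.06,-0.14],[0,0,0.07],255],[[0.05,-0.1,-0.14],[0,0,0.11],255],[[0.07,-0.14,-0.14],[0,0,0.15],255],[[0.1,-0.19,-0.14],[0,0,0.19],255],[[0.13,-0.24,-0.14],[0,0,0.23],255],[[0.16,-0.29,-0.14],[0,0,0.27],255],[[0.18,-0.34,-0.14],[0,0,0.31],255],[[0.21,-0.39,-0.14],[0,0,0.35],255],[[0.24,-0.44,-0.14],[0,0,0.39],255],[[0.26,-0.49,-0.14],[0,0,0.43],255],[[0.29,-0.54,-0.14],[0,0,0.47],255],[[0.305,-0.57,-0.13],[0,0,0.498],255],[[0.313,-0.59,-0.12],[0,0,0.498],255],[[0.317,-0.597,-0.1],[0,0,0.498],255],[[0.317,-0.597,-0.09],[0,0,0.498],255],[[0.317,-0.597,-0.09],[0,0,0.498],255],[[0.317,-0.597,-0.09],[0,0,0.498],255]]'

```text
time_s: 52.25
tcp_pos: [0.466, 0.0122, 0.0954]
orientation: [2.087, 2.348, -0.002]
force: [-0.8, 0.0, -2.7]
opening: 0.0638
grasp_force: 45.2
```

Run:
```python
from h import *
s=ctrl.read_state(); print(s["tcp_pos"],s["opening"],s["grasp_force"],delta((.4669,.0115,.049),.112))
```

```text
[0.46600886 0.01224497 0.09544136] 0.06383185461350424 45.22102107759565 (array([-0.0016,  0.0017,  0.0929]), array([-0.0003,  0.0004,  0.0017]))
```

Call:
step_arm --deltas '[[[-0.001,0.001,0.03],[0,0,0],255],[[-0.001,0.001,0.06],[0,0,0],255],[[-0.001,0.001,0.08],[0,0,0],255],[[-0.001,0.001,0.09],[0,0,0],255],[[-0.001,0.001,0.093],[0,0,0],255],[[-0.001,0.001,0.095],[0,0,0],255],[[-0.001,0.001,0.095],[0,0,0],255],[[-0.001,0.001,0.095],[0,0,0],0],[[-0.001,0.001,0.095],[0,0,0],0],[[-0.001,0.001,0.095],[0,0,0],0],[[-0.001,0.001,0.095],[0,0,0],0],[[-0.001,0.001,0.095],[0,0,0],0],[[-0.001,0.001,0.08],[0,0,0],0],[[-0.001,0.001,0.04],[0,0,0],0],[[-0.001,0.001,-0.02],[0,0,0],0],[[-0.001,0.001,-0.08],[0,0,0],0],[[0.05,0.001,-0.13],[0,0,0],0],[[0.1,0.001,-0.14],[0,0,0],0],[[0.16,0.001,-0.14],[0,0,0],0],[[0.24,0.001,-0.14],[0,0,0],0]]'

```text
time_s: 53.92
tcp_pos: [0.4533, 0.1304, 0.1674]
orientation: [2.095, 2.341, 0.005]
force: [1.1, 0.9, 0.5]
opening: 0.0854
grasp_force: 0.0
```

Call:
step_arm --deltas '[[[0.08,0,0],[0,0,0],0],[[0.16,0,0],[0,0,0],0],[[0.24,0,0],[0,0,0],0],[[0.32,0,0],[0,0,0],0],[[0.38,0,0],[0,0,0],0],[[0.4,0,0],[0,0,0],0],[[0.4,0,0],[0,0,0],0],[[0.4,0,0],[0,0,0],0]]'

```text
time_s: 54.58
tcp_pos: [0.4299, 0.3287, 0.166]
orientation: [2.09, 2.344, -0.001]
force: [-0.3, -1.1, 0.3]
opening: 0.0854
grasp_force: 0.0
```

Run:
```python
from h import *
print(pose()[1]); f=ctrl.grab_frame("top"); a=f["color"][100:330,170:480]
b=cv2.imread("pics/top0.png")[100:330,170:480]; im=np.vstack([a[:,:,::-1],b]); im=np.hstack([a[:,:,::-1],b])
cv2.imwrite("pics/end.png",cv2.resize(im,(800,297)))
```

```text
[0.42992906 0.32871804 0.16599294]
```

View pics/end.png

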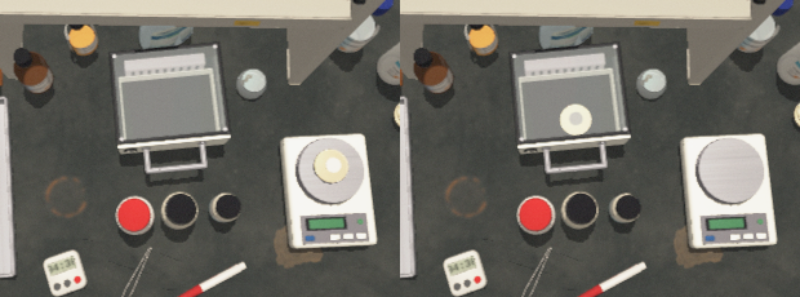

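The before and after views match: the jars are in the same spots, the drawer is shut (handle at the same pixels), and the dish is in the middle of the pan. Handing in.

```bash
python3 -c "
from cell import ctrl
print(ctrl.close_job())"
```

```text
the job is handed in; nothing more can be done
None
```

I handed the job in at about 55 s: the dish is level on the balance pan about 3 mm from its centre, the drawer is shut, and all three jars are upright on their original spots, checked by camera and force readings; no verdict was returned.

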